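# Pack the work torches, roll the carton into the bay and bar it

## Robot

A 7-joint arm with a two-finger parallel gripper is mounted at the origin on the work surface. World frame = base frame: x ahead of the robot, y to its left, z up, the work surface at z = 0. Lengths are in mm, angles in degrees, forces in N, time in s.
With the tool pointing down it reaches from about 350 to 900 mm from the base axis. Payload 19.9 kg.
Tool frame: the origin (TCP) lies at the very end of the fingers, on their centre line; the grasp point (between the pads) lies 19 mm behind it (arm.grip_depth is the distance from the TCP to the grasp point, in mm); z points along the fingers, y is the line along which they close (so a half turn about z gives the same grasp; the last joint's range is limited). The gripper opens to 94 mm and grips with 3 to 60 N. Pads are 16 mm wide; open, the fingers measure 119 mm over their backs; the gripper's body (75 mm by 177 mm) begins 78 mm behind the grasp point.
Start: joints at [72.508, 23.915, -0.59, 92.452, 0.269, 63.638, -3.037], TCP at [162.963, -603.359, 205.425] pointing down, gripper open.
Joint ranges: [-161.28, 161.28], [-22.2, 115.67], [-73.04, 71.86], [3.21, 147.25], [-68.34, 248.33], [10.77, 114.83], [-161.83, 161.83]. Speed limits (degrees/s): [108.29, 108.29, 136.94, 136.94, 172.46, 172.46, 172.46].

## Interface

Orientations are given as [roll, pitch, yaw] about the fixed x, y, z axes, in that order (R = Rz(yaw) Ry(pitch) Rx(roll)).
In Python, from cell import arm, cams, job gives the robot as it stands.
- The arm moves only by the tool move_arm, never from a script. Its argument "motion" is a list of rows, each a list of 5 numbers: the finger opening in m, from 0 to 0.094, then the shift along the tool's x, y, z in m, then the turn about the tool's z in rad. In form: [[fingers, tx, ty, tz, roll], ...]. A call has 1 to 12 rows; each row shifts and turns the commanded pose from where the row before left it, along the tool's axes as they then stand; what a row does not reach is not made up. A row lasts 1/10 s, in which the tool goes at most 50 mm and 8.59 degrees, less where a joint would pass 70% of its speed; a pose out of reach is approached as far as the arm can. A call with a gripper value outside its range is refused whole. The fingers move at their own pace and stop on an object; "force" is the grip in N (left out, the last holds). Time passes only in rows, so rows that do not move let the fingers close. It gives the time, the measured TCP pose, the force, the opening and the grip force at its end, in the units of the state.
- arm.state(): the state, without advancing time (a new reading comes with each control period).
- cams.snapshot(name): name is "scene" or "side" or "wrist"; returns the picture (384x512x3 uint8, red, green, blue); there is no depth.
- cams.camera_model(name): a dict with "camera_matrix" (3x3 intrinsics, pixels), "R" (3x3) and "t" (3): a world point X has camera coordinates R X + t. Camera axes: x right, y down, z forward; pixel columns grow to the right and rows downward; lengths in mm; the calibration is good to about 2 mm. A picture is of the moment at which its call begins: read the wrist's pose just before it. camera_model takes no time and is no camera call; for the wrist camera it gives the pose at the moment of the call.
- job.close_job(): hands the job in; it is judged then, once.
The state is a dict: "time": time; "qpos": joint angles; "dq": joint speeds; "effort": joint torques, N m; "position": TCP position; "ee_rot": TCP orientation; "contact_force": force on the tool from outside, world axes, zero at the start; "torque": the same for the moment, N m; "grip_width": finger opening in mm; "gripper_force": force on a finger pad.
Only numpy, scipy, OpenCV 4.12 (cv2) and the standard library are available. Lean on these libraries where they do the work, as an engineer would, in place of code of your own. Each camera call takes 0.05 s, during which the arm holds its last target. There are 200 camera calls.

## Task

The workshop session is over: clear the wooden offcuts out of the cardboard carton into the blue scrap tray, pull every work torch out of its spring clips on the two boards and lay it flat inside the carton. Only when that is done, push the carton along the rollers into the green bay until it is fully home against the end stop, and then swing the red retainer bar fully shut behind it. Leave the glue bottle and the jar where they stand.

Things in the scene. Friction and masses are not known exactly. Their poses are not given: they have to be found in the camera images.
- torch_1: work torch, five alike at most (three or four are there, the rest absent): yellow cylinder, diameter 28 mm, with a black hexagonal head 34 mm across flats (x = +48 to +75 mm) so that it does not roll; 150 mm long; about 130 g. Origin on its axis at mid-length, x along the axis to the head. At the start it lies level in a pair of spring clips, axis 42 mm above the bench.
- torch_2: work torch, five alike at most (three or four are there, the rest absent): yellow cylinder, diameter 28 mm, with a black hexagonal head 34 mm across flats (x = +48 to +75 mm) so that it does not roll; 150 mm long; about 130 g. Origin on its axis at mid-length, x along the axis to the head. At the start it lies level in a pair of spring clips, axis 42 mm above the bench.
- torch_3: work torch, five alike at most (three or four are there, the rest absent): yellow cylinder, diameter 28 mm, with a black hexagonal head 34 mm across flats (x = +48 to +75 mm) so that it does not roll; 150 mm long; about 130 g. Origin on its axis at mid-length, x along the axis to the head. At the start it lies level in a pair of spring clips, axis 42 mm above the bench.
- torch_4: work torch, five alike at most (three or four are there, the rest absent): yellow cylinder, diameter 28 mm, with a black hexagonal head 34 mm across flats (x = +48 to +75 mm) so that it does not roll; 150 mm long; about 130 g. Origin on its axis at mid-length, x along the axis to the head. At the start it lies level in a pair of spring clips, axis 42 mm above the bench.
- torch_5: work torch, five alike at most (three or four are there, the rest absent): yellow cylinder, diameter 28 mm, with a black hexagonal head 34 mm across flats (x = +48 to +75 mm) so that it does not roll; 150 mm long; about 130 g. Origin on its axis at mid-length, x along the axis to the head. At the start it lies level in a pair of spring clips, axis 42 mm above the bench.
- board_a: fixed plywood clip board, 150 (x) by 235 (y) by 12 mm; origin at the centre of its underside, z up. Clip places at x = 0, y = -75, 0, +75 mm, some empty; torches lie in them along the board's x, within 5 mm of x = 0. Each place has two C-shaped steel spring clips that open straight up, see clip_a.
- board_b: fixed blue clip board, 150 (x) by 160 (y) by 12 mm; origin at the centre of its underside, z up. Clip places at x = 0, y = -37.5, +37.5 mm, some empty; torches lie in them along the board's x, within 5 mm of x = 0. Each place has two C-shaped steel spring clips that open straight up, see clip_b.
- clip_a (a point): centre of board A, at the torch axis height, 42 mm up. Clips: 10 mm wide, centred at x = -33 and +33 mm in each place, 42 mm across, up to 64 mm above the bench. Between them the torch is bare for 54 mm, with 16 mm of air below: grip it there across its axis and pull straight up; they resist with 8 to 15 N, give after 4 mm and are clear by 25 mm.
- clip_b (a point): centre of board B, at the torch axis height, 42 mm up. Clips: 10 mm wide, centred at x = -33 and +33 mm in each place, 42 mm across, up to 64 mm above the bench. Between them the torch is bare for 54 mm, with 16 mm of air below: grip it there across its axis and pull straight up; they resist with 8 to 15 N, give after 4 mm and are clear by 25 mm.
- carton: loose open cardboard carton with orange bands, 0.3 to 0.6 kg: outside 190 (x) by 270 (y) by 65 mm high, walls and floor 5 mm thick, inside 180 by 260 mm; origin at the centre of its underside, z up, y along the lane towards the bay. It stands on the rollers with about 5 mm play to each side rail.
- lane: fixed roller lane, 620 mm long (its y, pointing to the bay), 220 mm wide; origin at the centre of its underside, on the bench. Nine free-turning rollers lie across it, 24 mm apart, tops 55 mm above the bench. Side rails centred at x = -105 and +105 mm, 10 mm thick, 78 mm high (120 mm along the bay). The end at y = -310 mm is open.
- bay_stop (a point): middle of the inner face of the green end stop (120 mm high), at roller-top height; axes as the lane's. The bay is the green-walled last 156 mm of the lane before it. When the carton is fully home against the stop its origin lies 135 mm short of here (y = -135 mm in this frame).
- glue: bystander: white bottle of glue, 60 mm in diameter, 170 mm high, origin at the centre of its underside; leave alone
- offcut_1: loose mid-brown wooden offcut 80 (x) by 45 (y) by 40 mm high, 80 g, lying in the carton at the start; origin at the centre of its underside. One or two offcuts are there.
- offcut_2: loose dark brown wooden offcut 80 (x) by 45 (y) by 40 mm high, 80 g, lying in the carton at the start; origin at the centre of its underside. One or two offcuts are there.
- tray: fixed blue open scrap tray on the bench, outside 170 (x) by 200 (y) by 35 mm high, walls and floor 5 mm thick; origin at the centre of its underside, z up. Empty at the start.
- retainer (a joint): angle (rad) of the red retainer bar: near 0 open, lying along the lane's near rail; 1.57 (its stop) shut, square across the lane behind a carton that is home. Turns about a vertical pin at lane x = -119, y = -20 mm, counterclockwise from above to shut. Bar 12 mm wide, underside 82, top 98 mm above the bench, reaching 200 mm from the pin; stays where it is left (0.2 N at the knob).
- retainer_knob (a point): top centre of the upright black knob on the retainer bar, 170 mm from the pin, 143 mm above the bench: 16 mm in diameter, 45 mm tall. At angle a it stands at lane x = -119 + 170 sin a, y = -20 - 170 cos a mm.
- jar: bystander: amber glass jar with steel cap, 70 mm in diameter, 90 mm high, origin at the centre of its underside; leave alone

How it is judged (in metres and radians):
On the way, in this order (a step that is already met when the one before it is completed fails the run):
1. every offcut is in the scrap tray and every torch lies in the carton, all released (x of offcut_1 in the frame of tray between -0.08 and 0.08 m and y of offcut_1 in the frame of tray between -0.095 and 0.095 m and z of each of offcut_1, offcut_2 in the frame of tray below 0.07 m and x of offcut_2 in the frame of tray between -0.08 and 0.08 m and y of offcut_2 in the frame of tray between -0.095 and 0.095 m and x of torch_1 in the frame of carton between -0.085 and 0.085 m and y of torch_1 in the frame of carton between -0.13 and 0.13 m and z of torch_1 in the frame of carton between 0 and 0.06 m and angle between torch_1's own x axis and vertical between 1.22 and 1.92 rad and x of torch_2 in the frame of carton between -0.085 and 0.085 m and y of torch_2 in the frame of carton between -0.13 and 0.13 m and z of torch_2 in the frame of carton between 0 and 0.06 m and angle between torch_2's own x axis and vertical between 1.22 and 1.92 rad and x of torch_3 in the frame of carton between -0.085 and 0.085 m and y of torch_3 in the frame of carton between -0.13 and 0.13 m and z of torch_3 in the frame of carton between 0 and 0.06 m and angle between torch_3's own x axis and vertical between 1.22 and 1.92 rad and x of torch_4 in the frame of carton between -0.085 and 0.085 m and y of torch_4 in the frame of carton between -0.13 and 0.13 m and z of torch_4 in the frame of carton between 0 and 0.06 m and angle between torch_4's own x axis and vertical between 1.22 and 1.92 rad and x of torch_5 in the frame of carton between -0.085 and 0.085 m and y of torch_5 in the frame of carton between -0.13 and 0.13 m and z of torch_5 in the frame of carton between 0 and 0.06 m and angle between torch_5's own x axis and vertical between 1.22 and 1.92 rad and contact force between each of torch_1, torch_2, torch_3, torch_4, torch_5, offcut_1, offcut_2 and the fingers below 0.1 N), for 0.2 s.
2. the carton is fully home in the bay (y of carton in the frame of bay_stop above -0.145 m and z of carton in the frame of bay_stop below 0.01 m and angle between carton's own z axis and vertical below 0.06 rad and linear speed of carton below 0.02 m/s), for 0.2 s.
3. the retainer bar is shut behind the carton (all of step 2 and value of joint retainer above 1.45 rad), for 0.2 s.
At the end, for the whole second after the job is handed in: Every torch lies in the carton (within its walls, centre under 60 mm above its underside, axis within 20 degrees of level), every offcut in the tray, all at rest; the carton stands level on the rollers within 10 mm of the end stop, and the bar is shut (beyond 1.45 rad) (all of step 3 and x of torch_1 in the frame of carton between -0.085 and 0.085 m and y of torch_1 in the frame of carton between -0.13 and 0.13 m and z of torch_1 in the frame of carton between 0 and 0.06 m and angle between torch_1's own x axis and vertical between 1.22 and 1.92 rad and x of torch_2 in the frame of carton between -0.085 and 0.085 m and y of torch_2 in the frame of carton between -0.13 and 0.13 m and z of torch_2 in the frame of carton between 0 and 0.06 m and angle between torch_2's own x axis and vertical between 1.22 and 1.92 rad and x of torch_3 in the frame of carton between -0.085 and 0.085 m and y of torch_3 in the frame of carton between -0.13 and 0.13 m and z of torch_3 in the frame of carton between 0 and 0.06 m and angle between torch_3's own x axis and vertical between 1.22 and 1.92 rad and x of torch_4 in the frame of carton between -0.085 and 0.085 m and y of torch_4 in the frame of carton between -0.13 and 0.13 m and z of torch_4 in the frame of carton between 0 and 0.06 m and angle between torch_4's own x axis and vertical between 1.22 and 1.92 rad and x of torch_5 in the frame of carton between -0.085 and 0.085 m and y of torch_5 in the frame of carton between -0.13 and 0.13 m and z of torch_5 in the frame of carton between 0 and 0.06 m and angle between torch_5's own x axis and vertical between 1.22 and 1.92 rad and x of offcut_1 in the frame of tray between -0.08 and 0.08 m and y of offcut_1 in the frame of tray between -0.095 and 0.095 m and z of each of offcut_1, offcut_2 in the frame of tray below 0.07 m and x of offcut_2 in the frame of tray between -0.08 and 0.08 m and y of offcut_2 in the frame of tray between -0.095 and 0.095 m and linear speed of each of torch_1, torch_2, torch_3, torch_4, torch_5, offcut_1, offcut_2 below 0.03 m/s); the robot touches nothing.
It fails at once if the glue is pushed more than 30 mm from its place or knocked over (distance of glue from where it was at the start of the episode above 0.03 m or angle between glue's own z axis and vertical above 0.5 rad).
It fails at once if the jar is pushed more than 30 mm from its place or knocked over (distance of jar from where it was at the start of the episode above 0.03 m or angle between jar's own z axis and vertical above 0.5 rad).
Of torch_1, torch_2, torch_3, torch_4, torch_5 only 3 to 4 are there at a start; the rules pass over those that are not, and their reading is None.
Of offcut_1, offcut_2 only 1 to 2 are there at a start; the rules pass over those that are not, and their reading is None.
At some moment in a run one of carton may be knocked a few centimetres aside while the robot is not near it.
Once in a run the grip may slacken for a moment while it holds something.
It also fails if it takes over 208 s, if anything falls off the work surface, if the arm or the gripper's body presses on something with over 40 N, if the wrist force passes 120 N, or if a joint passes its speed limit or range.

## Working session

There is one attempt and no reset: what is moved stays moved. The work goes in short steps, Python scripts to look and compute and a tool call to move; the robot and the scene stay as the last step left them, time stands still between calls to the robot, and variables do not carry over. Pictures are saved under pics/ and viewed, at most 14 in all, crops included, and the job is handed in when it is done.

Besides the shell and the picture viewer there is one more tool, called after "Call:" by a JSON object that holds its "api" and its "payload". move_arm: Moves the arm, as the interface text tells. Its arguments: {"type":"object","properties":{"motion":{"type":"array"},"force":{"type":"number"}},"required":["motion"]}

```bash
mkdir -p pics && ls && cat > h.py <<'E'
import numpy as np, cv2
from cell import arm, cams, job
def snap(n,f=None):
    m=cams.camera_model(n); im=np.array(cams.snapshot(n))
    if f: cv2.imwrite('pics/'+f,im[:,:,::-1])
    return im,m
def ray(m,u,v,z):
    K=np.array(m['camera_matrix']);R=np.array(m['R']);t=np.array(m['t']).ravel()
    d=R.T@np.linalg.solve(K,[u,v,1.]);c=-R.T@t
    return (c+d*(z-c[2])/d[2])
def proj(m,X):
    p=np.array(m['camera_matrix'])@(np.array(m['R'])@np.array(X,float)+np.array(m['t']).ravel());return p[:2]/p[2]
E
python3 - <<'E'
from h import *
for n in['scene','side']:
    im,m=snap(n,n+'0.png');R=np.array(m['R']);print(n,-R.T@np.array(m['t']).ravel(),R[2])
print(arm.state())
E
```

```text
pics
scene [1266.46864848  251.48804983 1028.87087066] [-0.59398208 -0.18566124 -0.78276126]
side [ 213.42987972  819.6292313  1107.50355488] [ 0.25514623 -0.59444653 -0.76258359]
{'time': 0.1, 'qpos': array([72.50735138, 23.94499578, -0.58865671, 92.4813081 ,  0.26840327,
       63.63713158, -3.03563052]), 'dq': array([ 0.03630741, -0.24472151, -0.09692572, -0.11844616, -0.01663001,
        0.04927404,  0.12166466]), 'effort': array([ 3.01453701e-05, -8.52585554e+01,  6.38905540e-01, -4.26698756e+01,
       -4.89356986e-02,  1.63470616e-02,  1.92618529e-05]), 'position': array([ 162.86319076, -603.06596066,  204.88948982]), 'ee_rot': array([-1.79938098e+02,  4.73625917e-03,  1.51144641e+01]), 'contact_force': array([-0.09123654, -0.83707871,  0.28887742]), 'torque': array([ 0.00064433, -0.04312048,  0.00261415]), 'gripper_force': 0.0, 'grip_width': 94.06531667442253}
```

View pics/scene0.png

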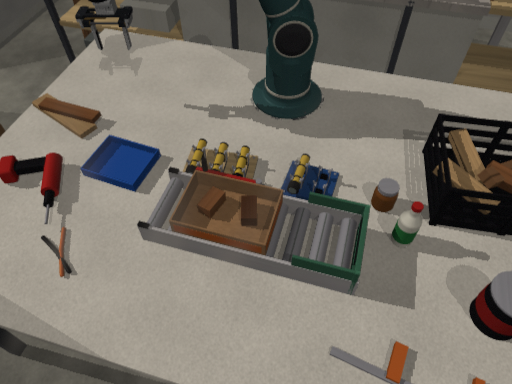

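View pics/side0.png

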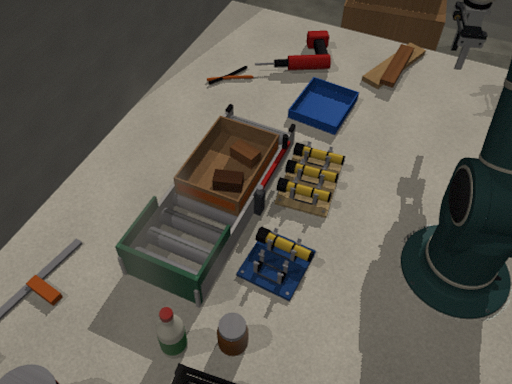

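```bash
python3 - <<'E'
import cv2
a=cv2.imread('pics/scene0.png')[125:290,75:375];cv2.imwrite('pics/c1.png',cv2.resize(a,(795,437),interpolation=cv2.INTER_CUBIC))
a=cv2.imread('pics/side0.png')[75:305,110:370];cv2.imwrite('pics/c2.png',cv2.resize(a,(650,575),interpolation=cv2.INTER_CUBIC))
E
```

```text
(no output)
```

View pics/c1.png

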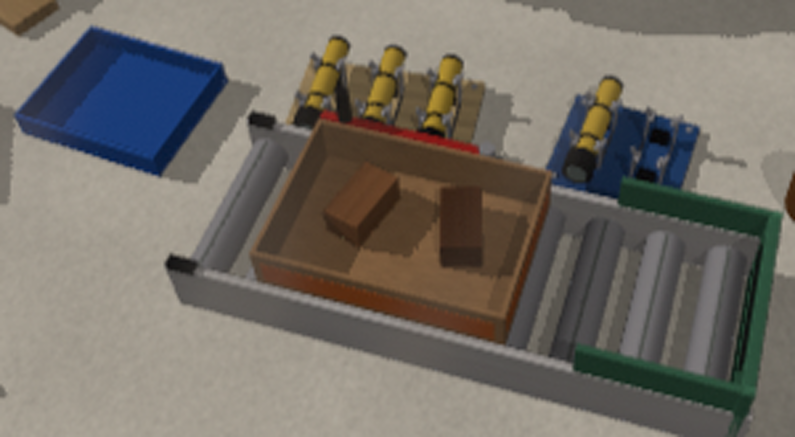

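View pics/c2.png

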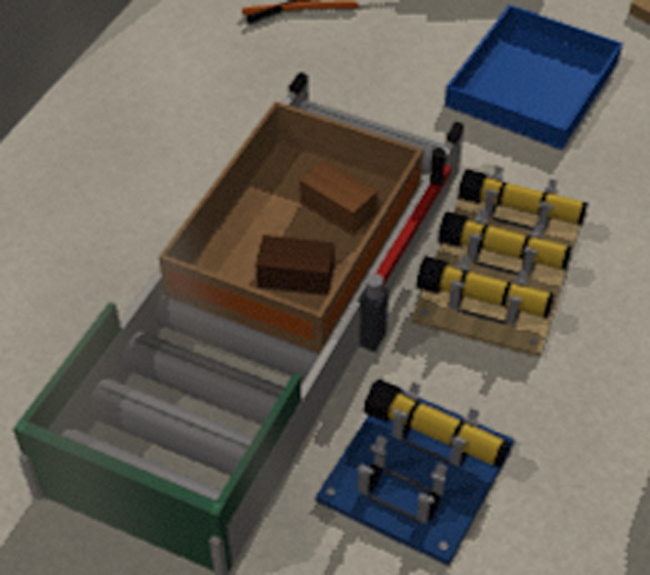

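Scene view: 3 torches on board A and 1 on board B (place nearer A), two offcuts in the carton at about (211,202) and (249,211), tray at about (121,163), retainer along the near rail, glue at (406,225), jar at (385,195). The side view agrees.

```bash
python3 - <<'E'
from h import *
np.set_printoptions(precision=1,suppress=True)
ms={n:cams.camera_model(n) for n in('scene','side')}
def tri(p,q):
    A=[];b=[]
    for n,(u,v) in(('scene',p),('side',q)):
        m=ms[n];P=np.array(m['camera_matrix'])@np.c_[np.array(m['R']),np.array(m['t']).ravel()]
        A+= [P[0]-u*P[2],P[1]-v*P[2]]
    A=np.array(A);return np.linalg.lstsq(A[:,:3],-A[:,3],rcond=None)[0]
C1=lambda u,v:(u/2.65+75,v/2.65+125)
C2=lambda u,v:(u/2.5+110,v/2.5+75)
# yellow
for n in ms:
    im=cv2.imread(f'pics/{n}0.png');h=cv2.cvtColor(im,cv2.COLOR_BGR2HSV)
    M=cv2.inRange(h,(20,120,90),(32,255,255));M=cv2.morphologyEx(M,cv2.MORPH_CLOSE,np.ones((3,3)))
    k,l,s,c=cv2.connectedComponentsWithStats(M)
    for i in range(1,k):
        if s[i,4]>15: print(n,'yel',s[i,4],c[i],ray(ms[n],*c[i],46)[:2])
# corners: carton rim z120, tray rim z35
for nm,z,P,Q in[('carton',120,[(320,124),(553,175),(503,319),(253,258)],[(423,152),(322,320),(163,262),(277,105)]),
 ('tray',35,[(95,29),(227,72),(157,152),(18,118)],[(621,45),(563,130),(447,92),(510,8)]),
 ('stop',120,[(778,213),(745,388)],[(220,510),(20,430)]),('barend',98,[(325,118),(480,150)],[(447,170),(380,278)])]:
    for p,q in zip(P,Q): print(nm,ray(ms['scene'],*C1(*p),z)[:2],ray(ms['side'],*C2(*q),z)[:2],tri(C1(*p),C2(*q)))
E
```

```text
scene yel 176 [197.7 152.1] [ 425.9 -203.2]
scene yel 184 [219.3 156.1] [ 423.  -127.9]
scene yel 188 [241.3 159.8] [418.9 -53. ]
scene yel 195 [300.6 167.7] [399.3 140.8]
side yel 270 [323.5 154.2] [ 429.7 -200.8]
side yel 322 [316.6 171.6] [ 425.2 -126.8]
side yel 347 [308.3 190.3] [422.8 -51.1]
side yel 382 [288.9 245.6] [404.6 141.6]
carton [ 565.4 -145.2] [ 553.1 -145.2] [ 556.4 -151.6  111.1]
carton [564.1 121.9] [553.5 122.9] [556.5 118.9 112.2]
carton [749.5 117.7] [737.8 123.1] [743.4 115.9 109.6]
carton [ 751.4 -144.5] [ 739.2 -145.6] [ 744.1 -151.5  111.1]
tray [ 426.8 -529.7] [ 418.4 -532.6] [ 419.7 -537.1   29.3]
tray [ 450.8 -328.6] [ 437.2 -339.7] [ 439.4 -339.6   28.9]
tray [ 594.8 -354.1] [ 596.4 -344.3] [ 596.8 -350.7   32.9]
tray [ 592.9 -544.3] [ 581.4 -544.1] [ 584.8 -554.3   25.4]
stop [548.6 358.2] [543.8 357. ] [545.2 357.  117.4]
stop [758.1 352. ] [754.5 360.4] [756.8 355.6 114.3]
barend [ 538.3 -152.6] [ 524.4 -151. ] [ 528.  -159.5   87.1]
barend [535.1  31.8] [529.3  30.2] [530.7  29.1  94.6]
```

Call:
{"api": "move_arm", "payload": {"motion": [[0.094,0,0,-0.045,0.132],[0.094,0,0,-0.045,0.132],[0.094,0,0,-0.045,0],[0.094,0.027,-0.033,0,0],[0.094,0.027,-0.033,0,0],[0.094,0.027,-0.033,0,0],[0.094,0.027,-0.033,0,0],[0.094,0.027,-0.033,0,0],[0.094,0.027,-0.033,0,0],[0.094,0.027,-0.033,0,0],[0.094,0.027,-0.033,0,0],[0.094,0.027,-0.033,0,0]]}}

```text
time: 1.3
position: [406.7, -304.8, 340.3]
ee_rot: [-180.0, 0.0, -0.0]
contact_force: [0.2, -0.3, 0.6]
grip_width: 94.1
gripper_force: 0.0
```

Call:
{"api": "move_arm", "payload": {"motion": [[0.094,0.027,-0.033,0,0],[0.094,0.027,-0.033,0,0],[0.094,0.027,-0.033,0,0],[0.094,0.027,-0.033,0,0],[0.094,0.027,-0.033,0,0],[0.094,0.027,-0.033,0,0],[0.094,0.027,-0.033,0,0],[0.094,0.027,-0.033,0,0],[0.094,0.027,-0.033,0,0],[0.094,0,0,0,0],[0.094,0,0,0,0]]}}

```text
time: 2.4
position: [649.1, -8.8, 339.6]
ee_rot: [-180.0, 0.1, 0.1]
contact_force: [-0.5, -0.7, -0.1]
grip_width: 94.2
gripper_force: 0.0
```

```bash
cat >> h.py <<'E'
def go(x,y,z,yaw=None):
    "tool-frame shift (m) and turn (rad) from the measured pose to a tool-down target; turn comes after the shift"
    s=arm.state();p=s['position'];a=np.radians(s['ee_rot'][2]);dx,dy,dz=np.array([x,y,z])-p
    c,n=np.cos(a),np.sin(a)
    r=0 if yaw is None else -(np.radians(yaw)-a+np.pi)%(2*np.pi)
    r=r-2*np.pi if r>np.pi else r
    print('tx %.1f ty %.1f tz %.1f mm turn %.3f'%(c*dx+n*dy,n*dx-c*dy,-dz,r))
def st():
    s=arm.state();print('t %.1f'%s['time'],np.round(s['position'],1),np.round(s['ee_rot'],1),'q',np.round(s['qpos'],0),'w %.1f f %.1f'%(s['grip_width'],s['gripper_force']),'F',np.round(s['contact_force'],1))
E
python3 - <<'E'
from h import *
st();im,m=snap('wrist','w1.png');print(m['camera_matrix'],m['R'],-np.array(m['R']).T@np.array(m['t']).ravel())
E
```

```text
t 2.4 [649.1  -8.8 339.6] [-1.8e+02  1.0e-01  1.0e-01] q [ 15.  24. -25.  78.  10.  81. -99.] w 94.2 f 0.0 F [-0.5 -0.7 -0.1]
[[341.42553075   0.         259.91137459]
 [  0.         341.42553075 188.0412475 ]
 [  0.           0.           1.        ]] [[ 1.22160367e-03 -9.99998927e-01  8.08925072e-04]
 [-9.60295752e-01 -9.47425989e-04  2.78982384e-01]
 [-2.78981318e-01 -1.11761322e-03 -9.60295879e-01]] [730.89226085  -8.2478936  518.92883657]
```

View pics/w1.png

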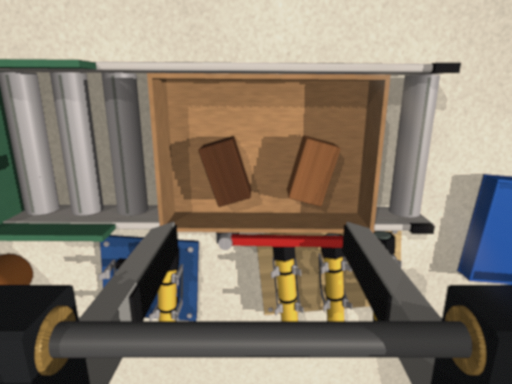

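Wrist view: carton rim corners about (150,76),(388,78),(376,230),(160,228); dark offcut (200,148)-(234,137)-(251,198)-(220,206), mid-brown offcut (308,137)-(339,147)-(325,206)-(290,198).

```bash
python3 - <<'E'
from h import *
np.set_printoptions(precision=1,suppress=True)
m=cams.camera_model('wrist')
for nm,z,P in[('dark',100,[(200,148),(234,137),(251,198),(220,206)]),('mid',100,[(308,137),(339,147),(325,206),(290,198)]),
 ('rim outer',120,[(148,73),(390,75)]),('near rail/bar',98,[(232,240),(345,241)]),('railcap',78,[(460,67),(433,228)]),('pin',98,[(224,240)])]:
    X=np.array([ray(m,*p,z)[:2] for p in P]);print(nm,X.tolist() if len(X)<3 else '',X.mean(0))
    if len(X)>2:
        r=cv2.minAreaRect(X.astype(np.float32));print(r, [np.linalg.norm(X[i]-X[(i+1)%4]) for i in range(4)], [np.degrees(np.arctan2(*(X[(i+1)%4]-X[i])[::-1])) for i in range(4)])
im=cv2.imread('pics/w1.png');h=cv2.cvtColor(im,cv2.COLOR_BGR2HSV)
M=cv2.inRange(h,(20,120,90),(32,255,255));k,l,s,c=cv2.connectedComponentsWithStats(M)
for i in range(1,k):
    if s[i,4]>60:print('yel',s[i],ray(m,*c[i],50)[:2])
M=cv2.inRange(h,(5,60,20),(20,255,110));k,l,s,c=cv2.connectedComponentsWithStats(M[100:215,190:350].copy())
for i in range(1,k):
    if s[i,4]>200:print('br',s[i],c[i]+[190,100])
E
```

```text
dark  [628.7  32.3]
((629.1699829101562, 32.59660339355469), (81.0832748413086, 44.39692306518555), 15.084803581237793) [np.float64(44.44486077359438), np.float64(81.08833208639417), np.float64(41.77456083948828), np.float64(79.03837590352931)] [np.float64(-72.25399938349722), np.float64(-165.55394441886625), np.float64(105.0847669335256), np.float64(16.330583945115546)]
mid  [628.9 -80. ]
((628.9257202148438, -81.68196105957031), (47.022918701171875, 81.06350708007812), 75.5865707397461) [np.float64(40.72959948092455), np.float64(78.2350452585311), np.float64(47.0293169996054), np.float64(81.06354732330918)] [np.float64(-107.66758503805062), np.float64(170.24876030546363), np.float64(76.53120829270966), np.float64(-14.413424675565459)]
rim outer [[747.6730278887015, 114.06214158911428], [745.4599448784402, -154.67621368066523]] [746.6 -20.3]
near rail/bar [[535.6661094163428, 27.53230223399513], [534.0337341953614, -124.5139651496203]] [534.8 -48.5]
railcap [[756.2789014371084, -254.5089716593644], [544.3352158801083, -251.3573885007466]] [ 650.3 -252.9]
pin [[535.6778628318652, 38.283677338100205]] [535.7  38.3]
yel [324 257  21  42 660] [ 447.5 -125.7]
yel [275 259  20  14 185] [471.1 -48.7]
yel [163 270  14  14 102] [452.3 131.7]
yel [277 273  21  49 762] [416.8 -53.8]
yel [158 284  19  28 467] [415.1 136.6]
yel [328 300  16  22 302] [ 388.7 -131.7]
yel [159 312  16  10 115] [378.3 141.7]
br [115   0  45   7 291] [327.2 102.8]
br [ 96  35  53  62 457] [302.  158.6]
br [   8   36   61   70 2536] [225.6 170.8]
br [  0  54 160  61 857] [306.  197.7]
```

Call:
{"api": "move_arm", "payload": {"motion": [[0.08,-0.02,-0.0415,0,0],[0.08,0,0,0.045,-0.131],[0.08,0,0,0.045,-0.131],[0.08,0,0,0.04,0],[0.08,0,0,0.04,0],[0.08,0,0,0.04,0],[0.08,0,0,0.04,0],[0.08,0,0,0.018,0],[0.08,0,0,0,0],[0.03,0,0,0,0],[0.03,0,0,0,0],[0.03,0,0,0,0]], "force": 25}}

```text
time: 3.65
position: [629.8, 31.8, 74.0]
ee_rot: [180.0, -0.1, 15.0]
contact_force: [0.1, -0.9, 1.2]
grip_width: 59.7
gripper_force: 0.0
```

```bash
python3 -c "
from h import *
st();go(629,-100,230,0);go(515,-400,230,0)"
```

```text
t 3.6 [629.8  31.8  74. ] [ 1.8e+02 -1.0e-01  1.5e+01] q [ 12.  35. -25.  97.  18.  52. -95.] w 59.7 f 0.0 F [ 0.1 -0.9  1.2]
tx -34.8 ty 127.1 tz -156.0 mm turn -2.880
tx -222.5 ty 387.5 tz -156.0 mm turn -2.880
```

Call:
{"api": "move_arm", "payload": {"motion": [[0.03,0,0,0,0],[0.03,0,0,0,0],[0.03,0,0,0,0],[0.03,0,0,0,0],[0.03,0,0,-0.02,0],[0.03,0,0,-0.04,0],[0.03,0,0,-0.04,0],[0.03,0,0,-0.04,0]]}}

```text
time: 4.45
position: [628.8, 32.1, 214.0]
ee_rot: [-180.0, 0.0, 15.0]
contact_force: [0.5, 0.3, -0.9]
grip_width: 44.9
gripper_force: 24.9
```

```bash
sed -i 's/r=0 if yaw.*/r=0 if yaw is None else (a-np.radians(yaw)+np.pi)%(2*np.pi)-np.pi/; /r=r-2\*np.pi/d' h.py && python3 -c "
from h import *
st();go(517,-395,22,-6)"
```

```text
t 4.5 [628.8  32.1 214. ] [-180.    0.   15.] q [ 15.  26. -28.  90.  13.  66. -91.] w 44.9 f 24.9 F [ 0.5  0.3 -0.9]
tx -218.6 ty 383.6 tz 192.0 mm turn 0.367
```

Call:
{"api": "move_arm", "payload": {"motion": [[0.03,-0.0219,0.0384,0,0],[0.03,-0.0219,0.0384,0,0],[0.03,-0.0219,0.0384,0,0],[0.03,-0.0219,0.0384,0,0],[0.03,-0.0219,0.0384,0,0],[0.03,-0.0219,0.0384,0,0],[0.03,-0.0219,0.0384,0,0],[0.03,-0.0219,0.0384,0,0],[0.03,-0.0219,0.0384,0,0],[0.03,-0.0219,0.0384,0,0],[0.03,0,0,0,0.122],[0.03,0,0,0.02,0.122]]}}

```text
time: 5.65
position: [517.1, -397.7, 194.1]
ee_rot: [179.9, -0.2, 0.6]
contact_force: [1.5, 0.8, -1.5]
grip_width: 44.8
gripper_force: 24.9
```

```bash
python3 - <<'E'
from h import *
st();go(517,-395,22,-6)
im,m=snap('wrist','w2.png')
h=cv2.cvtColor(im[:,:,::-1].copy(),cv2.COLOR_BGR2HSV)
M=cv2.inRange(h,(105,120,30),(125,255,255));k,l,s,c=cv2.connectedComponentsWithStats(M)
i=1+s[1:,4].argmax();print(s[i],c[i],ray(m,*c[i],15))
E
```

```text
t 5.7 [ 517.1 -397.7  194.1] [179.9  -0.2   0.6] q [ 47.  28. -17.  89.   9.  64. -61.] w 44.8 f 24.9 F [ 1.5  0.8 -1.5]
tx -0.1 ty -2.7 tz 172.1 mm turn 0.115
[  213    85   205   175 21596] [322.26685497 157.5513521 ] [ 529.91638165 -464.4354131    15.        ]
```

View pics/w2.png

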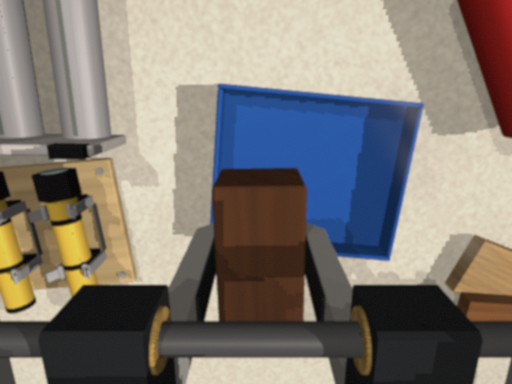

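The tray rim corners are at (219,84), (423,102) and (390,260), with the held offcut over its left half.

```bash
python3 - <<'E'
from h import *
m=cams.camera_model('wrist');X=[ray(m,*p,35)[:2] for p in[(219,84),(423,102),(390,260)]];print(X,(X[0]+X[2])/2)
E
```

```text
[array([ 601.82120184, -356.8553573 ]), array([ 586.20538824, -549.84499711]), array([ 419.90969493, -536.85556842])] [ 510.86544838 -446.85546286]
```

Call:
{"api": "move_arm", "payload": {"motion": [[0.03,0,0.004,0.03,0.115],[0.03,0,0,0.04,0],[0.03,0,0,0.04,0],[0.03,0,0,0.04,0],[0.03,0,0,0.02,0],[0.03,0,0,0,0],[0.065,0,0,0,0],[0.065,0,0,0,0],[0.065,0,0,0,0],[0.065,0,0,-0.03,0],[0.065,0,0,-0.04,0],[0.065,0,0,-0.04,0]]}}

```text
time: 6.9
position: [516.9, -399.4, 134.5]
ee_rot: [180.0, -0.0, -5.5]
contact_force: [-0.2, -0.5, 0.2]
grip_width: 64.9
gripper_force: 0.0
```

```bash
python3 -c "
from h import *
st();go(629,-81,220,-13)
im,m=snap('scene','s2.png')
"
```

```text
t 6.9 [ 516.9 -399.4  134.5] [180.   -0.   -5.5] q [ 46.  32. -15.  91.   9.  58. -68.] w 64.9 f 0.0 F [-0.2 -0.5  0.2]
tx 80.8 ty -327.8 tz -85.5 mm turn 0.130
```

Call:
{"api": "move_arm", "payload": {"motion": [[0.08,0,0,-0.045,0],[0.08,0,0,-0.0405,0],[0.08,0.0101,-0.041,0,0],[0.08,0.0101,-0.041,0,0],[0.08,0.0101,-0.041,0,0],[0.08,0.0101,-0.041,0,0],[0.08,0.0101,-0.041,0,0],[0.08,0.0101,-0.041,0,0],[0.08,0.0101,-0.041,0,0],[0.08,0.0101,-0.041,0,0],[0.08,0,0,0,0.13],[0.08,0,0,0,0]]}}

```text
time: 8.15
position: [629.5, -79.8, 218.6]
ee_rot: [180.0, -0.0, -13.0]
contact_force: [-0.6, -1.2, -0.4]
grip_width: 79.9
gripper_force: 0.0
```

```bash
python3 - <<'E'
from h import *
st();im,m=snap('wrist','w3.png');b=im[:,:,::-1].copy()
b=cv2.resize(b[:300],(800,469));c=cv2.resize(cv2.imread('pics/s2.png')[130:250,70:270],(200,120));b[349:469,600:800]=c
cv2.imwrite('pics/w3b.png',b)
E
```

```text
t 8.2 [629.5 -79.8 218.6] [180.  -0. -13.] q [  19.   26.  -20.   90.    9.   66. -106.] w 79.9 f 0.0 F [-0.6 -1.2 -0.4]
```

View pics/w3b.png

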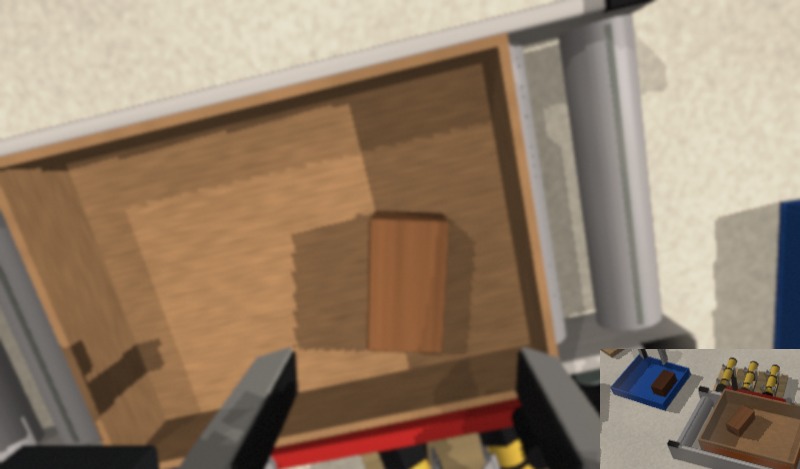

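The dark offcut lies in the tray, and the mid-brown one is square between the fingers, centred at about (407,281) in the crop.

Call:
{"api": "move_arm", "payload": {"motion": [[0.08,0,0,0.04,0],[0.08,0,0,0.04,0],[0.08,0,0,0.04,0],[0.08,0,0,0.025,0],[0.03,0,0,0,0],[0.03,0,0,0,0],[0.03,0,0,0,0],[0.03,0,0,0,0],[0.03,0,0,0,0],[0.03,0,0,0,0],[0.03,0,0,0,0],[0.03,0,0,0,0]]}}

```text
time: 9.4
position: [629.9, -81.1, 74.2]
ee_rot: [180.0, -0.1, -13.0]
contact_force: [-2.1, -1.3, 8.3]
grip_width: 45.1
gripper_force: 24.8
```

Call:
{"api": "move_arm", "payload": {"motion": [[0.03,0,0,-0.02,0],[0.03,0,0,-0.04,0],[0.03,0,0,-0.045,0],[0.03,0,0,-0.045,0]]}}

```text
time: 9.8
position: [628.9, -80.8, 225.0]
ee_rot: [-180.0, 0.0, -13.0]
contact_force: [-0.3, -1.1, -0.7]
grip_width: 45.1
gripper_force: 24.8
```

```bash
python3 -c "
from h import *
st();go(506,-492,22,-6)
"
```

```text
t 9.8 [628.9 -80.8 225. ] [-180.    0.  -13.] q [  20.   25.  -20.   89.    9.   67. -106.] w 45.1 f 24.8 F [-0.3 -1.1 -0.7]
tx -27.3 ty 428.3 tz 203.0 mm turn -0.122
```

Call:
{"api": "move_arm", "payload": {"motion": [[0.03,-0.0027,0.0428,0,0],[0.03,-0.0027,0.0428,0,0],[0.03,-0.0027,0.0428,0,0],[0.03,-0.0027,0.0428,0,0],[0.03,-0.0027,0.0428,0,0],[0.03,-0.0027,0.0428,0,0],[0.03,-0.0027,0.0428,0,0],[0.03,-0.0027,0.0428,0,0],[0.03,-0.0027,0.0428,0,0],[0.03,-0.0027,0.0428,0,0],[0.03,0,0,0,-0.122],[0.03,0,0,0,0]]}}

```text
time: 11.0
position: [505.9, -492.7, 222.8]
ee_rot: [-180.0, 0.0, -6.0]
contact_force: [0.9, 0.4, -1.4]
grip_width: 44.9
gripper_force: 24.8
```

Call:
{"api": "move_arm", "payload": {"motion": [[0.03,0,0,0.045,0],[0.03,0,0,0.045,0],[0.03,0,0,0.045,0],[0.03,0,0,0.045,0],[0.03,0,0,0.022,0],[0.03,0,0,0,0],[0.065,0,0,0,0],[0.065,0,0,0,0],[0.065,0,0,0,0],[0.065,0,0,-0.04,0],[0.065,0,0,-0.045,0],[0.065,0,0,-0.045,0]]}}

```text
time: 12.2
position: [506.5, -491.7, 153.3]
ee_rot: [180.0, -0.0, -6.0]
contact_force: [0.1, 0.4, -0.1]
grip_width: 65.2
gripper_force: 0.0
```

```bash
python3 - <<'E'
from h import *
st();go(437,-210,230,2.7)
im,m=snap('side','sd2.png')
# torch geometry from side view: yellow PCA + black heads
h=cv2.cvtColor(im[:,:,::-1].copy(),cv2.COLOR_BGR2HSV)
M=cv2.inRange(h,(20,120,90),(32,255,255));M=cv2.morphologyEx(M,cv2.MORPH_CLOSE,np.ones((5,5)))
k,l,s,c=cv2.connectedComponentsWithStats(M)
for i in range(1,k):
    if s[i,4]>100:
        v,u=np.where(l==i);X=np.array([ray(m,a,b,48)[:2] for a,b in zip(u,v)]);mu=X.mean(0);w=np.linalg.svd(X-mu,full_matrices=False)[2][0];w*=np.sign(w[0]);p=(X-mu)@w
        print(mu,np.degrees(np.arctan2(w[1],w[0])),'tail',mu+w*p.min(),'head',mu+w*p.max(),p.max()-p.min())
E
```

```text
t 12.2 [ 506.5 -491.7  153.3] [180.  -0.  -6.] q [ 51.  36. -14.  82.   9.  64. -61.] w 65.2 f 0.0 F [ 0.1  0.4 -0.1]
tx -98.8 ty -272.8 tz -76.7 mm turn -0.153
[ 428.17738631 -198.25422203] 1.5625297040425783 tail [ 375.02119289 -199.70421937] head [ 490.72228    -196.54811924] 115.74412522877978
[ 425.98169259 -125.22871571] 5.835194274755312 tail [ 370.30207522 -130.91900158] head [ 487.13796937 -118.97873208] 117.4444387702647
[421.67779224 -49.41125744] 6.165701297194087 tail [365.92895452 -55.43375497] head [483.2451913  -42.76018588] 117.99880832733112
[403.43398784 144.13261866] -4.336523417262357 tail [349.13558226 148.25014637] head [466.25113475 139.3691023 ] 117.45180108902699
```

Call:
{"api": "move_arm", "payload": {"motion": [[0.055,0,0,-0.04,-0.077],[0.055,0,0,-0.04,-0.077],[0.055,-0.0125,-0.039,0,0],[0.055,-0.0125,-0.039,0,0],[0.055,-0.0125,-0.039,0,0],[0.055,-0.0125,-0.039,0,0],[0.055,-0.0125,-0.039,0,0],[0.055,-0.0125,-0.039,0,0],[0.055,-0.0125,-0.039,0,0],[0.055,0,0,0,0]]}}

```text
time: 13.25
position: [405.0, -219.6, 231.9]
ee_rot: [179.9, -0.0, 3.0]
contact_force: [0.9, -0.2, 0.2]
grip_width: 54.7
gripper_force: 0.0
```

```bash
python3 - <<'E'
from h import *
st();go(441,-201,27,3)
im,m=snap('wrist','w4.png')
print(proj(m,[441,-201,42]),proj(m,[441,-201,12]))
E
```

```text
t 13.2 [ 405.  -219.6  231.9] [179.9  -0.    3. ] q [ 47.   6. -23. 112.   3.  62. -65.] w 54.7 f 0.0 F [ 0.9 -0.2  0.2]
tx 37.0 ty -16.7 tz 204.9 mm turn 0.000
[244.11554785 132.6469745 ] [245.1953441  129.51429734]
```

View pics/w4.png

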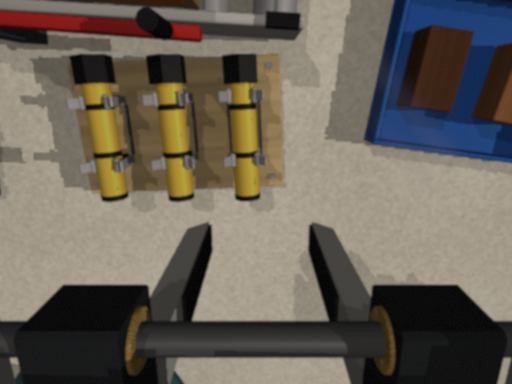

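Wrist view: three torches with clip midpoints at about (245,128), (176,128) and (106,133); both offcuts are in the tray.

```bash
python3 - <<'E'
from h import *
m=cams.camera_model('wrist')
for a,b in[((244,96),(246,160)),((173,98),(180,160)),((102,102),(111,166))]:
    A,B=ray(m,*a,52)[:2],ray(m,*b,52)[:2];d=A-B;print((A+B)/2,np.hypot(*d),np.degrees(np.arctan2(d[1],d[0])))
h=cv2.cvtColor(cv2.imread('pics/w4.png'),cv2.COLOR_BGR2HSV)
M=cv2.inRange(h,(20,120,90),(32,255,255));M=cv2.morphologyEx(M,cv2.MORPH_CLOSE,np.ones((7,7)))
k,l,s,c=cv2.connectedComponentsWithStats(M)
for i in range(1,k):
    if s[i,4]>300:
        v,u=np.where(l==i);X=np.array([ray(m,a,b,50)[:2] for a,b in zip(u,v)]);mu=X.mean(0);w=np.linalg.svd(X-mu,full_matrices=False)[2][0];w*=np.sign(w[0]);p=(X-mu)@w
        print(mu,np.degrees(np.arctan2(w[1],w[0])),'c from tail',mu+w*(p.min()+75),'head',mu+w*(p.max()-48))
go(441,-201,27,3)
E
```

```text
[ 447.0402163  -204.63828146] 66.17085779139568 4.0238359338710135
[ 442.45829084 -133.33892276] 64.22029588454849 5.5601146571283895
[433.50741644 -60.11308589] 66.7245645236072 3.8844375842793237
[427.93584947 -56.34388386] 5.563208516467039 c from tail [440.37913495 -55.13187561] head [437.94958343 -55.36852022]
[ 430.7405474  -130.21860526] 5.3620223981242 c from tail [ 443.95413952 -128.97838918] head [ 441.69141445 -129.19076656]
[ 434.06853325 -204.62024921] 5.295093316297796 c from tail [ 447.67219903 -203.3594503 ] head [ 445.63600715 -203.54816623]
tx 36.4 ty -19.1 tz 205.0 mm turn -0.002
```

Call:
{"api": "move_arm", "payload": {"motion": [[0.055,0.0418,-0.0138,0,0],[0.055,0,0,0.04,-0.017],[0.055,0,0,0.04,0],[0.055,0,0,0.04,0],[0.055,0,0,0.03,0],[0.055,0,0,0.025,0],[0.055,0,0,0.02,0],[0.055,0,0,0.009,0],[0.055,0,0,0,0]]}}

```text
time: 14.2
position: [446.7, -207.9, 26.3]
ee_rot: [-180.0, 0.1, 3.7]
contact_force: [0.3, -0.6, 0.4]
grip_width: 55.2
gripper_force: 0.0
```

Call:
{"api": "move_arm", "payload": {"motion": [[0.015,0,0,0,0],[0.015,0,0,0,0],[0.015,0,0,0,0],[0.015,0,0,0,0],[0.015,0,0,0,0],[0.015,0,0,0,0],[0.015,0,0,0,0]], "force": 45}}

```text
time: 14.9
position: [447.4, -206.7, 27.6]
ee_rot: [-180.0, -0.0, 3.8]
contact_force: [-0.5, 8.7, 6.5]
grip_width: 26.9
gripper_force: 44.9
```

Call:
{"api": "move_arm", "payload": {"motion": [[0.015,0,0,-0.005,0],[0.015,0,0,-0.008,0],[0.015,0,0,-0.01,0],[0.015,0,0,-0.015,0],[0.015,0,0,-0.03,0],[0.015,0,0,-0.04,0],[0.015,0,0,-0.04,0],[0.015,0,0,-0.045,0],[0.015,0,0,-0.03,0],[0.015,0,0,0,0]]}}

```text
time: 15.9
position: [448.4, -208.4, 254.3]
ee_rot: [179.8, -0.3, 3.8]
contact_force: [0.3, -0.1, -2.2]
grip_width: 26.9
gripper_force: 44.8
```

```bash
python3 - <<'E'
from h import *
st()
im,m=snap('scene','s3.png');im2,m2=snap('side','sd3.png')
a=cv2.resize(im[110:260,120:320],(480,360))[:,:,::-1];b=cv2.resize(im2[90:240,170:370],(480,360))[:,:,::-1]
cv2.imwrite('pics/d3.png',cv2.resize(np.hstack([a,b]),(800,300)))
E
```

```text
t 15.9 [ 448.4 -208.4  254.3] [179.8  -0.3   3.8] q [ 44.   9. -26. 107.   4.  65. -69.] w 26.9 f 44.8 F [ 0.3 -0.1 -2.2]
```

View pics/d3.png

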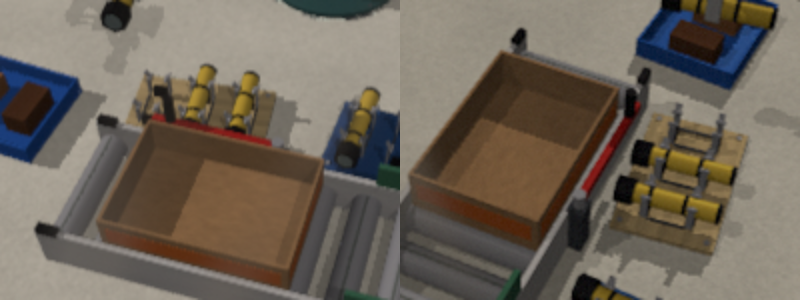

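Torch 1 is held level and clear of its clips; the carton is empty and unmoved.

```bash
python3 -c "
from h import *
go(651,-100,64.5,0)
im,m=snap('scene')
h=cv2.cvtColor(im[:,:,::-1].copy(),cv2.COLOR_BGR2HSV)
M=cv2.inRange(h,(3,150,60),(12,255,255));c=max(cv2.findContours(M,0,1)[0],key=cv2.contourArea);print(cv2.boundingRect(c))"
```

```text
tx 210.8 ty -94.2 tz 185.7 mm turn 0.065
(386, 342, 22, 41)
```

Call:
{"api": "move_arm", "payload": {"motion": [[0.015,0.0351,-0.0157,0,0],[0.015,0.0351,-0.0157,0,0],[0.015,0.0351,-0.0157,0,0],[0.015,0.0351,-0.0157,0,0],[0.015,0.0351,-0.0157,0,0],[0.015,0.0351,-0.0157,0,0],[0.015,0,0,0.03,0.065],[0.015,0,0,0.03,0],[0.015,0,0,0,0]]}}

```text
time: 16.95
position: [648.3, -99.4, 184.4]
ee_rot: [-179.9, 0.5, 0.1]
contact_force: [-1.4, -0.6, -2.0]
grip_width: 27.2
gripper_force: 44.8
```

```bash
python3 - <<'E'
from h import *
st();go(651,-100,64.5,0)
im,m=snap('wrist','w5.png')
E
```

```text
t 16.9 [648.3 -99.4 184.4] [-1.799e+02  5.000e-01  1.000e-01] q [ 25.  31. -27.  88.  15.  65. -95.] w 27.2 f 44.8 F [-1.4 -0.6 -2. ]
tx 2.7 ty 0.6 tz 119.9 mm turn 0.002
```

View pics/w5.png

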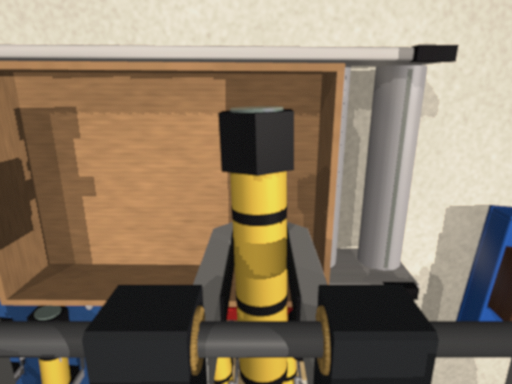

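```bash
python3 - <<'E'
from h import *
m=cams.camera_model('wrist')
for p in[(344,64),(331,270)]: print(ray(m,*p,120)[:2])
E
```

```text
[ 747.28320309 -156.37882751]
[ 590.18817102 -156.98955193]
```

Call:
{"api": "move_arm", "payload": {"motion": [[0.015,0.003,0.005,0.03,0],[0.015,0,0,0.04,0],[0.015,0,0,0.03,0],[0.015,0,0,0.015,0],[0.015,0,0,0.004,0],[0.015,0,0,0,0],[0.042,0,0,0,0],[0.042,0,0,0,0],[0.042,0,0,0,0]]}}

```text
time: 17.9
position: [654.4, -104.9, 72.0]
ee_rot: [180.0, -0.1, 0.0]
contact_force: [1.0, 0.2, -0.2]
grip_width: 41.4
gripper_force: 0.0
```

Call:
{"api": "move_arm", "payload": {"motion": [[0.042,0,0,-0.02,0],[0.042,0,0,-0.04,0],[0.042,0,0,-0.045,0],[0.042,0,0,-0.045,0]]}}

```text
time: 18.3
position: [653.6, -104.6, 223.1]
ee_rot: [-180.0, -0.0, 0.1]
contact_force: [0.3, -0.8, 0.1]
grip_width: 42.1
gripper_force: 0.0
```

```bash
python3 - <<'E'
from h import *
st();go(443,-131,120,4)
im,m=snap('wrist','w6.png')
h=cv2.cvtColor(im[:,:,::-1].copy(),cv2.COLOR_BGR2HSV)
M=cv2.inRange(h,(20,120,90),(32,255,255));M=cv2.morphologyEx(M,cv2.MORPH_CLOSE,np.ones((7,7)))
k,l,s,c=cv2.connectedComponentsWithStats(M)
for i in range(1,k):
    if s[i,4]>300: print(s[i],c[i],ray(m,*c[i],80))
E
```

```text
t 18.3 [ 653.6 -104.6  223.1] [-1.8e+02 -0.0e+00  1.0e-01] q [ 25.  29. -27.  85.  14.  69. -94.] w 42.1 f 0.0 F [ 0.3 -0.8  0.1]
tx -210.7 ty 26.1 tz 103.1 mm turn -0.069
[ 253  132   31  118 3191] [267.6110937  188.92134127] [ 641.0807401  -112.14497735   80.        ]
[211 357  23  27 484] [221.22933884 370.54545455] [421.04536556 -59.79099589  80.        ]
[271 359  20  25 441] [280.15646259 372.16326531] [ 418.71857132 -128.36308069   80.        ]
```

Call:
{"api": "move_arm", "payload": {"motion": [[0.055,-0.0301,0.0035,0,0],[0.055,-0.0301,0.0035,0,0],[0.055,-0.0301,0.0035,0,0],[0.055,-0.0301,0.0035,0,0],[0.055,-0.0301,0.0035,0,0],[0.055,-0.0301,0.0035,0,0],[0.055,-0.0301,0.0035,0,0],[0.055,0,0,0.02,-0.069],[0.055,0,0,0.03,0],[0.055,0,0,0.03,0],[0.055,0,0,0.02,0],[0.055,0,0,0,0]]}}

```text
time: 19.55
position: [442.0, -129.0, 119.3]
ee_rot: [-179.9, 0.2, 4.0]
contact_force: [-0.1, 0.8, 0.2]
grip_width: 54.9
gripper_force: 0.0
```

```bash
python3 -c "
from h import *
st();go(443,-129.5,28,4)"
```

```text
t 19.6 [ 442.  -129.   119.3] [-179.9    0.2    4. ] q [ 37.  16. -28. 119.  10.  48. -83.] w 54.9 f 0.0 F [-0.1  0.8  0.2]
tx 1.0 ty 0.6 tz 91.3 mm turn 0.000
```

Call:
{"api": "move_arm", "payload": {"motion": [[0.055,0.001,0,0.03,0],[0.055,0,0,0.03,0],[0.055,0,0,0.02,0],[0.055,0,0,0.011,0],[0.055,0,0,0,0],[0.015,0,0,0,0],[0.015,0,0,0,0],[0.015,0,0,0,0],[0.015,0,0,0,0],[0.015,0,0,0,0],[0.015,0,0,0,0],[0.015,0,0,0,0]]}}

```text
time: 20.75
position: [444.7, -129.1, 30.5]
ee_rot: [180.0, -0.0, 4.0]
contact_force: [-0.8, 4.0, 9.2]
grip_width: 26.8
gripper_force: 44.9
```

Call:
{"api": "move_arm", "payload": {"motion": [[0.015,0,0,-0.005,0],[0.015,0,0,-0.008,0],[0.015,0,0,-0.01,0],[0.015,0,0,-0.015,0],[0.015,0,0,-0.03,0],[0.015,0,0,-0.04,0],[0.015,0,0,-0.04,0],[0.015,0,0,-0.045,0],[0.015,0,0,-0.03,0],[0.015,0,0,0,0]]}}

```text
time: 21.75
position: [445.8, -130.1, 257.8]
ee_rot: [179.8, -0.4, 4.0]
contact_force: [0.8, -0.2, -1.0]
grip_width: 26.6
gripper_force: 44.9
```

```bash
cat >> h.py <<'E'
def cart(f=None):
    "carton end edges seen by scene camera: warm-brown blob bbox + extents"
    im,m=snap('scene',f);h=cv2.cvtColor(im[:,:,::-1].copy(),cv2.COLOR_BGR2HSV)
    M=cv2.inRange(h,(5,70,50),(22,255,255));M[:150]=0
    k,l,s,c=cv2.connectedComponentsWithStats(M);i=1+s[1:,4].argmax();print('carton blob',s[i],c[i].round(1))
E
python3 -c "
from h import *
st();go(651,-49,64.5,0);cart('s4.png')"
```

```text
t 21.8 [ 445.8 -130.1  257.8] [179.8  -0.4   4. ] q [ 41.   5. -30. 110.   3.  65. -76.] w 26.6 f 44.9 F [ 0.8 -0.2 -1. ]
tx 210.3 ty -66.7 tz 193.3 mm turn 0.069
carton blob [ 168  163  114   92 6468] [227.  210.5]
```

Call:
{"api": "move_arm", "payload": {"motion": [[0.015,0.035,-0.0111,0,0],[0.015,0.035,-0.0111,0,0],[0.015,0.035,-0.0111,0,0],[0.015,0.035,-0.0111,0,0],[0.015,0.035,-0.0111,0,0],[0.015,0.035,-0.0111,0,0],[0.015,0,0,0.03,0.069],[0.015,0,0,0.03,0],[0.015,0,0,0,0]]}}

```text
time: 22.7
position: [646.6, -48.4, 188.2]
ee_rot: [-180.0, 0.4, 0.1]
contact_force: [-0.5, -0.4, -1.1]
grip_width: 26.8
gripper_force: 44.9
```

```bash
python3 - <<'E'
from h import *
st();go(651,-49,66.5,0)
im,m=snap('wrist','w7.png')
E
```

```text
t 22.7 [646.6 -48.4 188.2] [-1.8e+02  4.0e-01  1.0e-01] q [  23.   30.  -30.   89.   16.   66. -101.] w 26.8 f 44.9 F [-0.5 -0.4 -1.1]
tx 4.4 ty 0.6 tz 121.7 mm turn 0.001
```

View pics/w7.png

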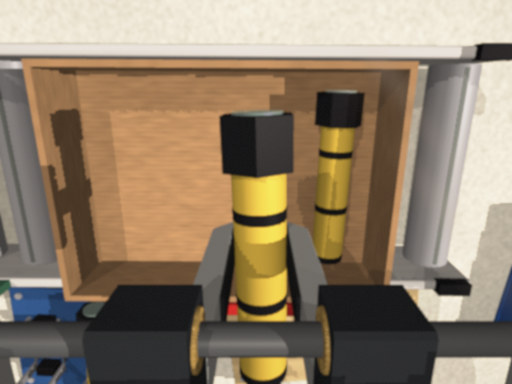

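Torch 1 lies flat near the right wall of the carton, with its head at (340,108); torch 2 is above free floor.

Call:
{"api": "move_arm", "payload": {"motion": [[0.015,0.004,0,0.03,0],[0.015,0,0,0.04,0],[0.015,0,0,0.03,0],[0.015,0,0,0.015,0],[0.015,0,0,0.006,0],[0.015,0,0,0,0],[0.015,0,0,0,0],[0.042,0,0,0,0],[0.042,0,0,0,0],[0.042,0,0,0,0]]}}

```text
time: 23.75
position: [653.3, -48.3, 72.6]
ee_rot: [180.0, -0.0, 0.0]
contact_force: [0.6, -0.0, 0.0]
grip_width: 41.4
gripper_force: 0.0
```

Call:
{"api": "move_arm", "payload": {"motion": [[0.042,0,0,-0.02,0],[0.042,0,0,-0.04,0],[0.042,0,0,-0.045,0],[0.042,0,0,-0.045,0]]}}

```text
time: 24.15
position: [652.7, -48.2, 223.8]
ee_rot: [-180.0, 0.0, 0.1]
contact_force: [0.5, -0.0, -0.3]
grip_width: 41.8
gripper_force: 0.0
```

```bash
python3 - <<'E'
from h import *
m=None
st();go(439.5,-55.5,120,4)
im,m=snap('wrist','w8.png')
h=cv2.cvtColor(im[:,:,::-1].copy(),cv2.COLOR_BGR2HSV)
M=cv2.inRange(h,(20,120,90),(32,255,255));M=cv2.morphologyEx(M,cv2.MORPH_CLOSE,np.ones((7,7)))
k,l,s,c=cv2.connectedComponentsWithStats(M)
for i in range(1,k):
    if s[i,4]>300: print(s[i],c[i],ray(m,*c[i],85 if c[i][1]<300 else 52))
E
```

```text
t 24.1 [652.7 -48.2 223.8] [-1.8e+02  0.0e+00  1.0e-01] q [  23.   29.  -31.   86.   15.   69. -100.] w 41.8 f 0.0 F [ 0.5 -0.  -0.3]
tx -213.3 ty 7.1 tz 103.8 mm turn -0.069
[ 308  130   36  117 2889] [325.51228799 181.21356871] [ 649.14839794 -111.36153674   85.        ]
[ 235  132   35  120 3248] [252.73768473 190.37068966] [639.88265573 -41.08873476  85.        ]
[254 357  23  27 473] [265.38054968 370.92389006] [391.42926322 -55.27048687  52.        ]
```

Call:
{"api": "move_arm", "payload": {"motion": [[0.055,-0.0304,0.0008,0,0],[0.055,-0.0304,0.0008,0,0],[0.055,-0.0304,0.0008,0,0],[0.055,-0.0304,0.0008,0,0],[0.055,-0.0304,0.0008,0,0],[0.055,-0.0304,0.0008,0,0],[0.055,-0.0304,0.0008,0,0],[0.055,0,0,0.02,-0.069],[0.055,0,0,0.03,0],[0.055,0,0,0.03,0],[0.055,0,0,0.02,0],[0.055,0,0,0,0]]}}

```text
time: 25.4
position: [438.9, -53.7, 120.1]
ee_rot: [-179.9, 0.2, 4.0]
contact_force: [0.7, -0.4, -0.2]
grip_width: 54.5
gripper_force: 0.0
```

```bash
python3 -c "
from h import *
st();go(440,-54.5,28,4)"
```

```text
t 25.4 [438.9 -53.7 120.1] [-179.9    0.2    4. ] q [ 33.  14. -33. 121.  11.  47. -93.] w 54.5 f 0.0 F [ 0.7 -0.4 -0.2]
tx 1.0 ty 0.8 tz 92.1 mm turn 0.000
```

Call:
{"api": "move_arm", "payload": {"motion": [[0.055,0,0,0.03,0],[0.055,0,0,0.03,0],[0.055,0,0,0.02,0],[0.055,0,0,0.012,0],[0.055,0,0,0,0],[0.015,0,0,0,0],[0.015,0,0,0,0],[0.015,0,0,0,0],[0.015,0,0,0,0],[0.015,0,0,0,0],[0.015,0,0,0,0],[0.015,0,0,0,0]]}}

```text
time: 26.6
position: [440.8, -53.8, 30.5]
ee_rot: [180.0, -0.1, 4.0]
contact_force: [-0.2, 2.5, 9.0]
grip_width: 27.1
gripper_force: 44.9
```

Call:
{"api": "move_arm", "payload": {"motion": [[0.015,0,0,-0.005,0],[0.015,0,0,-0.008,0],[0.015,0,0,-0.01,0],[0.015,0,0,-0.015,0],[0.015,0,0,-0.03,0],[0.015,0,0,-0.04,0],[0.015,0,0,-0.04,0],[0.015,0,0,-0.045,0],[0.015,0,0,-0.03,0],[0.015,0,0,0,0]]}}

```text
time: 27.6
position: [441.8, -54.5, 257.5]
ee_rot: [179.8, -0.4, 4.0]
contact_force: [0.6, 0.1, -0.9]
grip_width: 27.1
gripper_force: 44.9
```

```bash
python3 -c "
from h import *
st();go(649,12,66.5,0);cart('s5.png')"
```

```text
t 27.6 [441.8 -54.5 257.5] [179.8  -0.4   4. ] q [ 37.   3. -35. 112.   2.  65. -85.] w 27.1 f 44.9 F [ 0.6  0.1 -0.9]
tx 211.3 ty -51.9 tz 191.0 mm turn 0.069
carton blob [ 168  163  114   92 6298] [227.2 210.3]
```

Carton has not moved. Next, over to the third slot.

Call:
{"api": "move_arm", "payload": {"motion": [[0.015,0.0355,-0.0087,0,0],[0.015,0.0355,-0.0087,0,0],[0.015,0.0355,-0.0087,0,0],[0.015,0.0355,-0.0087,0,0],[0.015,0.0355,-0.0087,0,0],[0.015,0.0355,-0.0087,0,0],[0.015,0,0,0.03,0.069],[0.015,0,0,0.03,0],[0.015,0,0,0,0]]}}

```text
time: 28.55
position: [646.6, 12.6, 188.2]
ee_rot: [-180.0, 0.4, 0.1]
contact_force: [0.0, -0.5, -0.6]
grip_width: 26.7
gripper_force: 44.9
```

```bash
python3 - <<'E'
from h import *
st();go(650,12,67,0)
im,m=snap('wrist','w9.png')
h=cv2.cvtColor(im[:,:,::-1].copy(),cv2.COLOR_BGR2HSV)
M=cv2.inRange(h,(20,120,90),(32,255,255));M=cv2.morphologyEx(M,cv2.MORPH_CLOSE,np.ones((7,7)))
k,l,s,c=cv2.connectedComponentsWithStats(M)
for i in range(1,k):
    if s[i,4]>300: print(s[i],c[i],ray(m,*c[i],85))
E
```

```text
t 28.6 [646.6  12.6 188.2] [-1.8e+02  4.0e-01  1.0e-01] q [  20.   31.  -34.   89.   18.   66. -107.] w 26.7 f 44.9 F [ 0.  -0.5 -0.6]
tx 3.4 ty 0.6 tz 121.2 mm turn 0.001
[ 376  127   52  133 4311] [400.53792624 190.874971  ] [ 643.26014091 -108.84548626   85.        ]
[ 304  130   33  132 3779] [320.66366764 190.39137338] [643.62735035 -39.77248739  85.        ]
[ 232  173   55   44 2156] [259.50602968 194.85064935] [639.53282405  13.04683688  85.        ]
[ 233  220   55  102 4646] [261.31274214 269.50839432] [566.86121834  11.29860754  85.        ]
[241 357  46  27 986] [263.48073022 368.01217039] [453.84118457   8.80025365  85.        ]
```

View pics/w9.png

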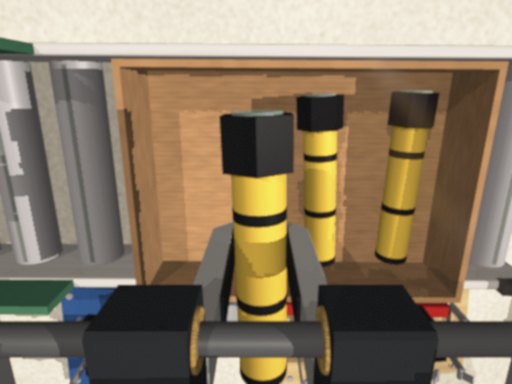

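Torches 1 and 2 lie flat at y ≈ -109 and -40 (ends at (400,190) and (320,190)), leaving room for the third at y ≈ 15.

Call:
{"api": "move_arm", "payload": {"motion": [[0.015,0.003,-0.0025,0.03,0],[0.015,0,0,0.04,0],[0.015,0,0,0.03,0],[0.015,0,0,0.015,0],[0.015,0,0,0.006,0],[0.015,0,0,0.003,0],[0.015,0,0,0,0],[0.038,0,0,0,0],[0.038,0,0,0,0],[0.038,0,0,0,0]]}}

```text
time: 29.6
position: [652.4, 15.4, 69.6]
ee_rot: [180.0, -0.0, 0.0]
contact_force: [-1.0, -0.2, 0.8]
grip_width: 37.7
gripper_force: 0.2
```

Call:
{"api": "move_arm", "payload": {"motion": [[0.038,0,0,-0.02,0],[0.038,0,0,-0.04,0],[0.038,0,0,-0.045,0],[0.038,0,0,-0.045,0]]}}

```text
time: 30.0
position: [651.8, 15.5, 220.9]
ee_rot: [-180.0, 0.0, 0.1]
contact_force: [1.3, -0.6, -0.1]
grip_width: 38.1
gripper_force: 0.0
```

```bash
python3 - <<'E'
from h import *
st();go(421,142,224,-4)
im,m=snap('wrist')
h=cv2.cvtColor(im[:,:,::-1].copy(),cv2.COLOR_BGR2HSV)
M=cv2.inRange(h,(20,120,90),(32,255,255));M=cv2.morphologyEx(M,cv2.MORPH_CLOSE,np.ones((7,7)))
k,l,s,c=cv2.connectedComponentsWithStats(M)
for i in range(1,k):
    if s[i,4]>300: print(s[i],c[i],ray(m,*c[i],85))
E
```

```text
t 30.0 [651.8  15.5 220.9] [-1.8e+02  0.0e+00  1.0e-01] q [  20.   30.  -34.   86.   17.   69. -107.] w 38.1 f 0.0 F [ 1.3 -0.6 -0.1]
tx -230.7 ty -126.8 tz -3.1 mm turn 0.071
[ 368  130   45  120 3472] [389.55184332 187.43116359] [ 642.85146928 -109.03637467   85.        ]
[ 235  132   34  121 3298] [252.41843542 191.17192238] [639.00436614  22.80603986  85.        ]
[ 302  132   30  118 2891] [317.62919405 182.79799377] [647.41608346 -39.66398104  85.        ]
```

Call:
{"api": "move_arm", "payload": {"motion": [[0.055,-0.038,-0.0181,0,0],[0.055,-0.038,-0.0181,0,0],[0.055,-0.038,-0.0181,0,0],[0.055,-0.038,-0.0181,0,0],[0.055,-0.038,-0.0181,0,0],[0.055,-0.038,-0.0181,0,0],[0.055,-0.038,-0.0181,0,0],[0.055,0,0,0,0.071],[0.055,0,0,0,0]]}}

```text
time: 30.95
position: [385.8, 142.0, 219.4]
ee_rot: [180.0, -0.1, -4.1]
contact_force: [0.3, -0.6, -0.9]
grip_width: 55.0
gripper_force: 0.0
```

```bash
python3 - <<'E'
from h import *
st();go(421,142,120,-4)
im,m=snap('wrist','w10.png')
h=cv2.cvtColor(im[:,:,::-1].copy(),cv2.COLOR_BGR2HSV)
M=cv2.inRange(h,(20,120,90),(32,255,255));M=cv2.morphologyEx(M,cv2.MORPH_CLOSE,np.ones((7,7)))
k,l,s,c=cv2.connectedComponentsWithStats(M)
for i in range(1,k):
    if s[i,4]>300:
        v,u=np.where(l==i);X=np.array([ray(m,a,b,50)[:2] for a,b in zip(u,v)]);mu=X.mean(0);w=np.linalg.svd(X-mu,full_matrices=False)[2][0];w*=np.sign(w[0]);p=(X-mu)@w
        print(s[i],mu,np.degrees(np.arctan2(w[1],w[0])),'c from tail',mu+w*(p.min()+75),'head',mu+w*(p.max()-48))
cart('s6.png')
E
```

```text
t 30.9 [385.8 142.  219.4] [ 1.8e+02 -1.0e-01 -4.1e+00] q [  19.    2.  -44.  119.    2.   60. -120.] w 55.0 f 0.0 F [ 0.3 -0.6 -0.9]
tx 35.1 ty -2.5 tz 99.4 mm turn -0.001
[ 248   91   26  117 2672] [407.23820663 139.95435977] -4.346672210959754 c from tail [420.32103704 138.95993884] head [417.99722589 139.13657084]
carton blob [ 168  163  114   92 6161] [227. 210.]
```

View pics/w10.png

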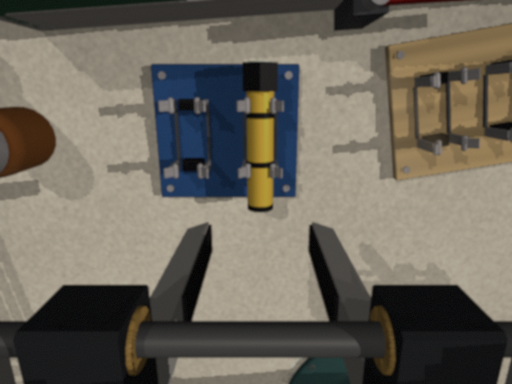

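Torch 4 is straight ahead of the fingers at (262,140), with the clips at rows 105 and 172; the second place is empty.

Call:
{"api": "move_arm", "payload": {"motion": [[0.055,0.0343,0,0,0],[0.055,0,0,0.04,0],[0.055,0,0,0.04,0],[0.055,0,0,0.04,0],[0.055,0,0,0.03,0],[0.055,0,0,0.02,0],[0.055,0,0,0.015,0],[0.055,0,0,0.005,0],[0.055,0,0,0,0],[0.015,0,0,0,0],[0.015,0,0,0,0],[0.015,0,0,0,0]]}}

```text
time: 32.25
position: [420.6, 139.4, 29.5]
ee_rot: [-180.0, -0.1, -4.0]
contact_force: [-0.1, -0.5, 0.5]
grip_width: 34.3
gripper_force: 0.0
```

Call:
{"api": "move_arm", "payload": {"motion": [[0.015,0,0,0,0],[0.015,0,0,0,0],[0.015,0,0,0,0],[0.015,0,0,0,0]]}}

```text
time: 32.65
position: [420.5, 139.5, 29.3]
ee_rot: [180.0, -0.0, -4.0]
contact_force: [0.2, -0.6, 6.8]
grip_width: 26.7
gripper_force: 45.0
```

Call:
{"api": "move_arm", "payload": {"motion": [[0.015,0,0,-0.005,0],[0.015,0,0,-0.008,0],[0.015,0,0,-0.01,0],[0.015,0,0,-0.015,0],[0.015,0,0,-0.03,0],[0.015,0,0,-0.04,0],[0.015,0,0,-0.04,0],[0.015,0,0,-0.045,0],[0.015,0,0,-0.03,0],[0.015,0,0,0,0]]}}

```text
time: 33.65
position: [421.6, 140.2, 256.2]
ee_rot: [-180.0, -0.4, -4.0]
contact_force: [0.1, 0.3, -2.5]
grip_width: 26.9
gripper_force: 45.0
```

```bash
python3 -c "
from h import *
st();go(648,75,67,0);cart('s7.png')"
```

```text
t 33.6 [421.6 140.2 256.2] [-180.    -0.4   -4. ] q [  22.    4.  -45.  112.    3.   65. -119.] w 26.9 f 45.0 F [ 0.1  0.3 -2.5]
tx 230.4 ty 49.2 tz 189.2 mm turn -0.070
carton blob [ 168  163  114   92 6156] [227. 210.]
```

Call:
{"api": "move_arm", "payload": {"motion": [[0.015,0.0384,0.0082,0,0],[0.015,0.0384,0.0082,0,0],[0.015,0.0384,0.0082,0,0],[0.015,0.0384,0.0082,0,0],[0.015,0.0384,0.0082,0,0],[0.015,0.0384,0.0082,0,0],[0.015,0,0,0.03,-0.07],[0.015,0,0,0.03,0],[0.015,0,0,0,0]]}}

```text
time: 34.6
position: [644.1, 73.8, 187.1]
ee_rot: [180.0, 0.4, 0.0]
contact_force: [-0.8, -0.4, -0.7]
grip_width: 27.1
gripper_force: 45.0
```

```bash
python3 - <<'E'
from h import *
st();go(650,75,67,0)
im,m=snap('wrist','w11.png')
E
```

```text
t 34.6 [644.1  73.8 187.1] [180.    0.4   0. ] q [  17.   32.  -38.   89.   21.   67. -115.] w 27.1 f 45.0 F [-0.8 -0.4 -0.7]
tx 5.9 ty -1.2 tz 120.1 mm turn 0.000
```

View pics/w11.png

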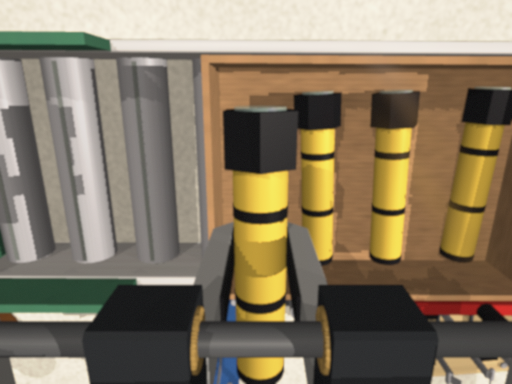

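Three torches lie flat in the carton (318, 390, 470 px across), the left wall's rim is at about column 203, and there is free floor for the fourth between columns 225 and 297.

```bash
python3 - <<'E'
from h import *
m=cams.camera_model('wrist')
print(ray(m,202,58,120)[:2],ray(m,224,100,60)[:2],'head3 left edge',ray(m,296,100,85)[:2],ray(m,341,100,85)[:2])
E
```

```text
[747.01426259 114.03841356] [717.18462777 105.87369437] head3 left edge [718.02469393  45.30374919] [718.02753875   9.01288245]
```

Call:
{"api": "move_arm", "payload": {"motion": [[0.015,0.004,-0.001,0.03,0],[0.015,0,0,0.04,0],[0.015,0,0,0.03,0],[0.015,0,0,0.015,0],[0.015,0,0,0.006,0],[0.015,0,0,0.003,0],[0.015,0,0,0,0],[0.035,0,0,0,0],[0.035,0,0,0,0],[0.035,0,0,0,0]]}}

```text
time: 35.65
position: [650.9, 75.3, 68.6]
ee_rot: [-180.0, -0.1, -0.0]
contact_force: [0.7, -0.4, -0.1]
grip_width: 35.4
gripper_force: 0.0
```

Call:
{"api": "move_arm", "payload": {"motion": [[0.035,0,0,-0.02,0],[0.035,0,0,-0.04,0],[0.035,0,0,-0.045,0],[0.035,0,0,-0.045,0],[0.035,0,0,0,0]]}}

```text
time: 36.15
position: [652.9, 76.2, 224.5]
ee_rot: [-179.9, -0.5, -0.0]
contact_force: [-0.8, 0.2, -1.2]
grip_width: 35.0
gripper_force: 0.0
```

```bash
cat >> h.py <<'E'
def torches(f=None,z=85):
    im,m=snap('wrist',f);h=cv2.cvtColor(im[:,:,::-1].copy(),cv2.COLOR_BGR2HSV)
    M=cv2.inRange(h,(20,120,90),(32,255,255));M=cv2.morphologyEx(M,cv2.MORPH_CLOSE,np.ones((7,7)))
    k,l,s,c=cv2.connectedComponentsWithStats(M)
    for i in range(1,k):
        if s[i,4]>300: print(s[i],ray(m,*c[i],z)[:2].round(1))
E
python3 - <<'E'
from h import *
st();torches('w12.png');cart('s8.png');go(652,-190,222,90)
E
```

```text
t 36.1 [652.9  76.2 224.5] [-179.9   -0.5   -0. ] q [  18.   31.  -39.   86.   20.   70. -114.] w 35.0 f 0.0 F [-0.8  0.2 -1.2]
[ 425  131   51  119 3644] [ 642.7 -107.6]
[ 247  135   30  119 3284] [638.8  75.2]
[ 299  135   30  116 2766] [647.3  23.9]
[ 361  134   35  119 3387] [639.6 -38. ]
carton blob [ 168  163  114   92 5954] [225.9 209.8]
tx 1.2 ty 265.2 tz -3.1 mm turn -1.571
```

Call:
{"api": "move_arm", "payload": {"motion": [[0.0,0,0.038,0,0],[0.0,0,0.038,0,0],[0.0,0,0.038,0,0],[0.0,0,0.038,0,0],[0.0,0,0.038,0,0],[0.0,0,0.038,0,0],[0.0,0,0.038,0,0],[0.0,0,0,0.02,0],[0.0,0,0,0.04,0],[0.0,0,0,0.04,0],[0.0,0,0,0.04,0],[0.0,0,0,0,0]], "force": 20}}

```text
time: 37.45
position: [646.7, -190.1, 71.6]
ee_rot: [-179.8, 0.5, 0.0]
contact_force: [-0.3, 0.2, -0.4]
grip_width: 0.6
gripper_force: 0.0
```

```bash
python3 -c "
from h import *
st();cart();go(652,-175,80,0)"
```

```text
t 37.5 [ 646.7 -190.1   71.6] [-179.8    0.5    0. ] q [ 36.  41. -33.  89.  25.  58. -94.] w 0.6 f 0.0 F [-0.3  0.2 -0.4]
carton blob [ 168  171  114   84 5797] [227.8 210.7]
tx 3.3 ty -15.2 tz -4.7 mm turn 0.000
```

Call:
{"api": "move_arm", "payload": {"motion": [[0.0,0.004,-0.004,-0.004,0],[0.0,0,-0.006,0,0],[0.0,0,-0.006,0,0],[0.0,0,-0.006,0,0],[0.0,0,-0.006,0,0],[0.0,0,-0.006,0,0],[0.0,0,-0.008,0,0],[0.0,0,-0.008,0,0],[0.0,0,-0.01,0,0],[0.0,0,-0.01,0,0],[0.0,0,-0.01,0,0],[0.0,0,-0.01,0,0]]}}

```text
time: 38.7
position: [654.5, -99.8, 81.9]
ee_rot: [-180.0, 0.0, 0.0]
contact_force: [0.6, -2.4, -0.0]
grip_width: 0.5
gripper_force: 0.7
```

```bash
python3 -c "
from h import *
st();cart()"
```

```text
t 38.7 [654.5 -99.8  81.9] [-180.    0.    0.] q [  29.   39.  -34.   91.   25.   57. -102.] w 0.5 f 0.7 F [ 0.6 -2.4 -0. ]
carton blob [ 191  178  114   83 5669] [251.9 217.3]
```

Carton is rolling (2.4 N push).

Call:
{"api": "move_arm", "payload": {"motion": [[0.0,0,-0.01,0,0],[0.0,0,-0.01,0,0],[0.0,0,-0.01,0,0],[0.0,0,-0.01,0,0],[0.0,0,-0.01,0,0],[0.0,0,-0.01,0,0],[0.0,0,-0.01,0,0],[0.0,0,-0.01,0,0],[0.0,0,-0.008,0,0],[0.0,0,-0.006,0,0],[0.0,0,-0.006,0,0],[0.0,0,-0.006,0,0]]}}

```text
time: 39.95
position: [654.6, 5.4, 82.0]
ee_rot: [180.0, 0.0, -0.0]
contact_force: [-0.3, -0.8, 1.1]
grip_width: 0.4
gripper_force: 0.4
```

Call:
{"api": "move_arm", "payload": {"motion": [[0.0,0,-0.006,0,0],[0.0,0,-0.006,0,0],[0.0,0,-0.005,0,0],[0.0,0,-0.005,0,0],[0.0,0,-0.005,0,0]]}}

```text
time: 40.45
position: [654.6, 32.5, 81.9]
ee_rot: [-180.0, 0.0, -0.0]
contact_force: [0.1, -1.4, 0.8]
grip_width: 0.3
gripper_force: 0.4
```

```bash
python3 -c "
from h import *
st();cart('s9.png')"
```

```text
t 40.5 [654.6  32.5  81.9] [-180.    0.   -0.] q [  18.   39.  -34.   92.   25.   57. -114.] w 0.3 f 0.4 F [ 0.1 -1.4  0.8]
carton blob [ 239  189  114   77 5376] [297.7 226.6]
```

Call:
{"api": "move_arm", "payload": {"motion": [[0.0,0,-0.004,0,0],[0.0,0,-0.004,0,0],[0.0,0,-0.004,0,0],[0.0,0,-0.004,0,0],[0.0,0,-0.004,0,0]]}}

```text
time: 41.0
position: [654.5, 52.6, 81.9]
ee_rot: [-180.0, 0.0, -0.0]
contact_force: [-0.4, -1.3, 0.2]
grip_width: 0.6
gripper_force: 0.3
```

Call:
{"api": "move_arm", "payload": {"motion": [[0.0,0,-0.003,0,0],[0.0,0,-0.003,0,0],[0.0,0,-0.003,0,0]]}}

```text
time: 41.3
position: [654.6, 61.4, 81.9]
ee_rot: [-180.0, 0.0, -0.0]
contact_force: [-0.1, -0.5, 0.8]
grip_width: 0.4
gripper_force: 0.3
```

Call:
{"api": "move_arm", "payload": {"motion": [[0.0,0,-0.003,0,0],[0.0,0,-0.003,0,0]]}}

```text
time: 41.5
position: [654.6, 65.0, 81.9]
ee_rot: [179.8, 0.0, -0.1]
contact_force: [-3.8, -21.3, 9.3]
grip_width: 0.5
gripper_force: 11.1
```

Call:
{"api": "move_arm", "payload": {"motion": [[0.0,0,0.002,0,0],[0.0,0,0.005,0,0],[0.0,0,0.015,0,0],[0.0,0,0,-0.03,0],[0.0,0,0,-0.045,0],[0.0,0,0,-0.045,0],[0.0,0,-0.04,-0.02,0],[0.0,0,-0.04,0,0],[0.0,0,-0.04,0,0],[0.0,0,-0.04,0,0],[0.0,0,0,0,0]]}}

```text
time: 42.6
position: [653.2, 210.7, 222.0]
ee_rot: [-179.8, 0.0, 0.4]
contact_force: [-1.0, -0.0, -0.4]
grip_width: 0.2
gripper_force: 0.0
```

```bash
python3 - <<'E'
from h import *
st();torches('w13.png');cart('s10.png')
im=cv2.imread('pics/w13.png');h=cv2.cvtColor(im,cv2.COLOR_BGR2HSV)
m=cams.camera_model('wrist')
G=cv2.inRange(h,(60,80,30),(85,255,255));B=cv2.inRange(h,(8,70,60),(20,200,255))
for r in(100,150,200): 
    g=np.where(G[r])[0];b=np.where(B[r])[0]
    print(r,'green',g.min() if len(g) else None,g.max() if len(g) else None,'brown',b.min(),b.max(),[ray(m,x,r,120)[1].round(1) for x in(g.max() if len(g) else 0,b.min(),b.max())])
for n in('scene',):
    im=cv2.imread('pics/s10.png');h=cv2.cvtColor(im,cv2.COLOR_BGR2HSV);R=cv2.inRange(h,(0,170,90),(4,255,255))|cv2.inRange(h,(174,170,90),(180,255,255))
    k,l,s,c=cv2.connectedComponentsWithStats(R);ms=cams.camera_model('scene')
    for i in range(1,k):
        if s[i,4]>25:print('red',s[i],ray(ms,*c[i],98)[:2])
E
```

```text
t 42.6 [653.2 210.7 222. ] [-179.8    0.     0.4] q [   5.   34.  -38.   81.   21.   72. -125.] w 0.2 f 0.0 F [-1.  -0.  -0.4]
[ 153  131   37  121 3476] [641.1 296.1]
[ 332  130   41  120 3378] [643.8 122.8]
[ 196  132   36  121 3287] [640.1 254.9]
[ 263  132   32  119 2858] [648. 192.]
carton blob [ 250  187  115   83 5829] [307.5 227. ]
100 green 76 88 brown 91 428 [np.float64(342.5), np.float64(340.1), np.float64(71.2)]
150 green 83 94 brown 97 421 [np.float64(343.1), np.float64(340.6), np.float64(71.5)]
200 green 90 100 brown 103 413 [np.float64(343.8), np.float64(341.2), np.float64(72.7)]
red [ 41 153  16  38 370] [ 669.29231579 -588.59635668]
red [  0 156  13  19 195] [ 683.48336586 -733.39665417]
red [208 170  47  14 166] [536.21911343 -41.41227879]
red [412 202  11  10  85] [496.37070415 490.89959216]
```

```bash
python3 - <<'E'
from h import *
for n,f,r in(('scene','s10.png',(195,215,140,180)),('side','sd3.png',(275,295,120,165))):
    m=cams.camera_model(n);im=cv2.imread('pics/'+f);x0,x1,y0,y1=r
    g=im[y0:y1,x0:x1].max(2);k,l,s,c=cv2.connectedComponentsWithStats((g<55).astype(np.uint8))
    for i in range(1,k):
        if s[i,4]>10:
            print(n,s[i][:5]+[x0,y0,0,0,0]);u=s[i][0]+x0+s[i][2]/2;t=s[i][1]+y0;b=t+s[i][3]
            print('top',ray(m,u,t+2,143)[:2],'bot',ray(m,u,b-2,100)[:2])
s=dict(R=None)
# w1 and w4 rays rebuilt from the fixed wrist mount
m=cams.camera_model('wrist');st_=arm.state();R=np.array(m['R']);t=np.array(m['t']).ravel();a=np.radians(st_['ee_rot'][2])
def rz(a):return np.array([[np.cos(a),-np.sin(a),0],[np.sin(a),np.cos(a),0],[0,0,1]])
def mod(p,yaw):
    W=rz(np.radians(yaw)-a);Rn=R@W.T;c=-R.T@t;cn=np.array(p)+W@(c-st_['position']);return dict(camera_matrix=m['camera_matrix'],R=Rn,t=-Rn@cn)
m4=mod([405,-219.6,231.9],3.0)
print('w4 knob top',ray(m4,150,17,143),'pin/bar',[ray(m4,*p,98)[:2] for p in[(200,33),(0,20)]])
m1=mod([649.1,-8.8,339.6],0.1);print('w1',[ray(m1,*p,98)[:2] for p in[(224,240),(345,241)]])
E
```

```text
scene [197 153  11  18  91]
top [ 515.83049548 -140.1317102 ] bot [ 533.84398188 -138.28110875]
side [289 124   6  15  47]
top [ 527.36347124 -174.85434225] bot [ 524.4017199  -175.82835608]
side [277 134  16  31 132]
top [ 530.25285742 -128.793928  ] bot [504.54262952 -71.89186615]
side [287 160   8   5  36]
top [479.00791174 -43.92016668] bot [489.46741603 -78.90246952]
w4 knob top [ 531.86935082 -134.16509125  143.        ] pin/bar [array([ 529.37924049, -162.32204419]), array([530.61551446,   4.58765811])]
w1 [array([536.15238059,  39.20850358]), array([ 534.88418475, -123.42273376])]
```

Call:
{"api": "move_arm", "payload": {"motion": [[0.04,-0.0137,0.0382,0,0],[0.04,-0.0137,0.0382,0,0],[0.04,-0.0137,0.0382,0,0],[0.04,-0.0137,0.0382,0,0],[0.04,-0.0137,0.0382,0,0],[0.04,-0.0137,0.0382,0,0],[0.04,-0.0137,0.0382,0,0],[0.04,-0.0137,0.0382,0,0],[0.04,-0.0137,0.0382,0,0]]}}

```text
time: 43.6
position: [529.8, -142.1, 222.1]
ee_rot: [180.0, -0.0, -0.2]
contact_force: [1.6, -0.5, -1.1]
grip_width: 39.9
gripper_force: 0.0
```

Call:
{"api": "move_arm", "payload": {"motion": [[0.04,0,0,0,-0.142],[0.04,0,0,0,-0.142],[0.04,0,0,0,-0.142],[0.04,0,0,0,-0.142],[0.04,0,0,0,-0.142],[0.04,0,0,0,-0.142],[0.04,0,0,0,-0.142],[0.04,0,0,0,-0.142],[0.04,0,0,0,-0.142],[0.04,0,0,0,-0.142],[0.04,0,0,0,-0.142],[0.04,0,0,0,0]]}}

```text
time: 44.8
position: [530.6, -140.4, 221.8]
ee_rot: [-180.0, 0.0, 89.5]
contact_force: [0.1, -0.7, -0.1]
grip_width: 39.9
gripper_force: 0.0
```

```bash
python3 - <<'E'
from h import *
st();go(532,-134,112,90);cart()
im,m=snap('wrist','w14.png');print(proj(m,[532,-134,143]),proj(m,[532,-134,98]))
h=cv2.cvtColor(im[:,:,::-1].copy(),cv2.COLOR_BGR2HSV);Rm=cv2.inRange(h,(0,150,60),(5,255,255))|cv2.inRange(h,(174,150,60),(180,255,255))
k,l,s,c=cv2.connectedComponentsWithStats(Rm)
for i in range(1,k):
    if s[i,4]>60:
        b=s[i];print('red',b)
        v,u=np.where(l==i);X=np.array([ray(m,p,q,98)[:2] for p,q in zip(u,v)]);print(X.min(0),X.max(0),X.mean(0))
D=(im.max(2)<45).astype(np.uint8);k,l,s,c=cv2.connectedComponentsWithStats(D)
for i in range(1,k):
    if s[i,4]>80: print('dark',s[i],c[i].round(),ray(m,*c[i],143)[:2])
E
```

```text
t 44.8 [ 530.6 -140.4  221.8] [-180.     0.    89.5] q [ 55.  24. -55. 101.  21.  66.  -7.] w 39.9 f 0.0 F [ 0.1 -0.7 -0.1]
tx 6.4 ty 1.4 tz 109.8 mm turn -0.009
carton blob [ 250  187  115   83 5833] [307.4 226.8]
[260.92578895 188.50273783] [260.7719921  174.69969269]
red [ 252    0   16  166 2131]
[ 526.01436422 -124.98061046] [538.90567062   9.5280422 ] [531.98115056 -51.35220348]
red [253 194  12   9  96]
[ 524.42716503 -160.34671801] [ 534.75120832 -152.38746872] [ 529.80938628 -156.46367299]
dark [190  68  14  21 219] [197.  78.] [486.88311493 -50.43839417]
dark [128  76  17  20 271] [136.  86.] [442.37126165 -55.01383001]
dark [202 139  13  20 167] [208. 150.] [ 492.36157374 -103.06420045]
dark [143 145  15  20 226] [150. 155.] [ 447.59158508 -106.25501521]
dark [251 166  18  29 444] [259. 180.] [ 530.88954001 -127.15211746]
dark [213 201  10  22 109] [219. 214.] [ 497.56581015 -154.55593083]
dark [158 207  12  20 187] [163. 217.] [ 452.78592692 -156.81672375]
dark [  171   225   341   159 15319] [368. 329.] [ 625.97713316 -266.18409314]
dark [271 249  10  27 229] [276. 261.] [ 543.44054204 -198.05219959]
dark [    0   286   187    98 11261] [109. 337.] [ 392.96247754 -271.33040929]
dark [497 337  15  20 159] [506. 345.] [ 753.09403345 -285.16968241]
```

Call:
{"api": "move_arm", "payload": {"motion": [[0.04,0.0064,0.001,0,0],[0.04,0,0,0.03,0],[0.04,0,0,0.03,0],[0.04,0,0,0.03,0],[0.04,0,0,0.018,0],[0.026,0,0,0,0],[0.026,0,0,0,0],[0.026,0,0,0,0]], "force": 5}}

```text
time: 45.7
position: [533.0, -132.1, 115.2]
ee_rot: [179.9, 0.0, 89.4]
contact_force: [0.2, 0.0, 0.4]
grip_width: 25.8
gripper_force: 0.0
```

Call:
{"api": "move_arm", "payload": {"motion": [[0.026,0.0006,0.0148,0,-0.0873],[0.026,0.0006,0.0148,0,-0.0873],[0.026,0.0006,0.0148,0,-0.0873]]}}

```text
time: 46.0
position: [577.3, -127.4, 115.2]
ee_rot: [179.9, 0.1, 104.6]
contact_force: [-0.5, -0.6, 0.5]
grip_width: 26.1
gripper_force: 0.1
```

```bash
cat >> h.py <<'E'
def arc(px=533,py=37):
    s=arm.state();x,y=s['position'][:2];print('arc angle %.1f r %.1f yaw-90 %.1f'%(np.degrees(np.arctan2(x-px,py-y)),np.hypot(x-px,y-py),(s['ee_rot'][2]-90)%360))
E
python3 - <<'E'
from h import *
st();arc()
im,m=snap('scene');h=cv2.cvtColor(im[:,:,::-1].copy(),cv2.COLOR_BGR2HSV);R=cv2.inRange(h,(0,170,90),(4,255,255))|cv2.inRange(h,(174,170,90),(180,255,255));R[:,:150]=0;R[:,400:]=0
v,u=np.where(R);X=np.array([ray(m,a,b,98)[:2] for a,b in zip(u,v)]);mu=X.mean(0);w=np.linalg.svd(X-mu,full_matrices=False)[2][0];print(mu,w,len(X))
E
```

```text
t 46.0 [ 577.3 -127.4  115.2] [1.799e+02 1.000e-01 1.046e+02] q [ 47.  36. -52. 101.  33.  59.  -2.] w 26.1 f 0.1 F [-0.5 -0.6  0.5]
arc angle 15.1 r 170.3 yaw-90 14.6
[558.38158963 -47.51003046] [-0.23084194  0.97299126] 172
```

Bar is swinging with the tool (13° by image). Continue the arc.

Call:
{"api": "move_arm", "payload": {"motion": [[0.026,0.0006,0.0148,0,-0.0873],[0.026,0.0006,0.0148,0,-0.0873],[0.026,0.0006,0.0148,0,-0.0873],[0.026,0.0006,0.0148,0,-0.0873],[0.026,0.0006,0.0148,0,-0.0873],[0.026,0.0006,0.0148,0,-0.0873],[0.026,0.0006,0.0148,0,-0.0873]]}}

```text
time: 46.75
position: [663.6, -73.2, 115.0]
ee_rot: [180.0, 0.1, 139.6]
contact_force: [-1.1, 0.1, 0.4]
grip_width: 26.2
gripper_force: 0.1
```

```bash
python3 -c "
from h import *
st();arc();cart()"
```

```text
t 46.8 [663.6 -73.2 115. ] [1.800e+02 1.000e-01 1.396e+02] q [ 40.  46. -56.  89.  40.  67.  25.] w 26.2 f 0.1 F [-1.1  0.1  0.4]
arc angle 49.8 r 170.9 yaw-90 49.6
carton blob [ 250  187  115   83 5750] [307.  226.4]
```

Call:
{"api": "move_arm", "payload": {"motion": [[0.026,0.001,0.0148,0,-0.0873],[0.026,0.0006,0.0148,0,-0.0873],[0.026,0.0006,0.0148,0,-0.0873],[0.026,0.0006,0.0148,0,-0.0873],[0.026,0.0006,0.0148,0,-0.0873],[0.026,0.0006,0.0148,0,-0.0873]]}}

```text
time: 47.4
position: [701.0, 6.3, 114.8]
ee_rot: [-180.0, 0.0, 169.5]
contact_force: [-0.1, 0.6, -0.0]
grip_width: 26.0
gripper_force: 0.1
```

```bash
python3 -c "
from h import *
st();arc();cart()"
```

```text
t 47.4 [701.    6.3 114.8] [-180.     0.   169.5] q [ 33.  51. -61.  83.  46.  72.  47.] w 26.0 f 0.1 F [-0.1  0.6 -0. ]
arc angle 79.6 r 170.8 yaw-90 79.5
carton blob [ 250  187  115   83 5865] [307.4 226.4]
```

Call:
{"api": "move_arm", "payload": {"motion": [[0.026,0.0006,0.0148,0,-0.0873],[0.026,0.0003,0.01,0,-0.0873],[0.026,0,0.005,0,0],[0.026,0,0.003,0,0],[0.026,0,0,0,0]]}}

```text
time: 47.95
position: [703.6, 38.7, 114.2]
ee_rot: [-180.0, 0.0, 179.3]
contact_force: [0.1, -0.3, -0.1]
grip_width: 25.8
gripper_force: 0.0
```

Call:
{"api": "move_arm", "payload": {"motion": [[0.026,0,0.002,0,0],[0.026,0,0,0,0]]}}

```text
time: 48.15
position: [703.7, 40.8, 114.0]
ee_rot: [-180.0, 0.0, 179.4]
contact_force: [0.7, 0.7, 0.5]
grip_width: 25.9
gripper_force: 0.1
```

```bash
cat >> h.py <<'E'
def bar():
    for n in('scene','side'):
        im,m=snap(n,'bar_%s.png'%n);h=cv2.cvtColor(im[:,:,::-1].copy(),cv2.COLOR_BGR2HSV);R=cv2.inRange(h,(0,170,70),(5,255,255))|cv2.inRange(h,(174,170,70),(180,255,255))
        v,u=np.where(R);X=np.array([ray(m,a,b,98)[:2] for a,b in zip(u,v)]);X=X[(abs(X[:,1]-10)<190)&(X[:,0]>500)&(X[:,0]<760)]
        x,y,_,_=0,0,0,0
        if len(X)<20: print(n,'few',len(X));continue
        vx,vy,x0,y0=cv2.fitLine(X.astype(np.float32),cv2.DIST_HUBER,0,.01,.01).ravel();print(n,len(X),X.min(0).round(),X.max(0).round(),'bar dir from +x %.1f'%np.degrees(np.arctan(vy/vx)))
E
python3 -c "
from h import *
st();arc();cart();bar()"
```

```text
t 48.1 [703.7  40.8 114. ] [-180.     0.   179.4] q [ 30.  53. -62.  83.  47.  73.  53.] w 25.9 f 0.1 F [0.7 0.7 0.5]
arc angle 91.3 r 170.7 yaw-90 89.4
carton blob [ 250  187  115   83 5518] [309.7 227.8]
scene 53 [546.  31.] [733.  44.] bar dir from +x -0.7
side 239 [541.  33.] [724.  54.] bar dir from +x -1.0
```

Call:
{"api": "move_arm", "payload": {"motion": [[0.026,0,0.002,0,0],[0.026,0,0.001,0,0],[0.026,0,0,0,0]]}}

```text
time: 48.6
position: [703.8, 42.3, 113.8]
ee_rot: [-179.9, -0.0, 179.4]
contact_force: [-1.6, -8.1, 2.2]
grip_width: 26.0
gripper_force: 4.1
```

Call:
{"api": "move_arm", "payload": {"motion": [[0.028,0,-0.003,0,0],[0.028,0,-0.002,0,0],[0.028,0,0,-0.01,0],[0.028,0,0,-0.03,0],[0.028,0,0,-0.04,0],[0.028,0,0,-0.045,0],[0.028,0,0,-0.045,0],[0.028,0.04,0,-0.02,0],[0.028,0.04,0,0,0],[0.028,0.04,0,0,0],[0.028,0,0,0,0],[0.028,0,0,0,0]]}}

```text
time: 49.8
position: [583.5, 39.8, 305.0]
ee_rot: [-179.9, 0.1, 179.5]
contact_force: [0.1, 0.1, -0.3]
grip_width: 27.7
gripper_force: 0.0
```

```bash
python3 - <<'E'
from h import *
st();cart();bar()
im=cv2.imread('pics/bar_scene.png');ms=cams.camera_model('scene')
h=cv2.cvtColor(im,cv2.COLOR_BGR2HSV)
M=cv2.inRange(h,(20,120,90),(32,255,255));M=cv2.morphologyEx(M,cv2.MORPH_CLOSE,np.ones((3,3)));k,l,s,c=cv2.connectedComponentsWithStats(M)
for i in range(1,k):
    if s[i,4]>25:print('yel',s[i],ray(ms,*c[i],80)[:2].round())
# offcuts in tray: brown pixels within tray outline
T=np.array([proj(ms,[x,y,35]) for x,y in((602,-357),(586,-550),(420,-537),(436,-344))],np.int32)
P=np.zeros(M.shape,np.uint8);cv2.fillPoly(P,[T],255);B=cv2.inRange(h,(0,50,20),(22,255,255))&P;k,l,s,c=cv2.connectedComponentsWithStats(B)
for i in range(1,k):
    if s[i,4]>25:print('offcut',s[i],ray(ms,*c[i],40)[:2].round())
E
```

```text
t 49.8 [583.5  39.8 305. ] [-1.799e+02  1.000e-01  1.795e+02] q [ 42.  30. -71.  90.  29.  81.  59.] w 27.7 f 0.0 F [ 0.1  0.1 -0.3]
carton blob [ 250  187  115   83 5899] [307.5 226.6]
scene 148 [546.  33.] [730.  44.] bar dir from +x -0.4
side 297 [541.  33.] [732.  54.] bar dir from +x -0.2
yel [268 203  18  34 255] [636. 123.]
yel [294 207  16  36 328] [634. 191.]
yel [317 212  15  36 341] [633. 255.]
yel [332 216  16  36 358] [634. 298.]
offcut [ 97 143  27  27 426] [ 517. -480.]
offcut [121 152  25  25 402] [ 528. -390.]
```

```bash
python3 -c "
from cell import job
print(job.close_job())"
```

```text
the job is handed in; nothing more can be done
None
```

The job is handed in with no verdict returned. By my last camera measurements, both offcuts are in the tray, all four torches lie in the carton, the carton is home against the end stop, and the retainer bar is shut.

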